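# Hang the potted current transformers on the curing rack

### The arm

A 6-joint arm with a two-finger parallel gripper is mounted at the origin on the work surface. World frame = base frame: x ahead of the robot, y to its left, z up, the work surface at z = 0. Lengths are in m, angles in degrees, forces in N, time in s.
With the tool pointing down it reaches from about 0.25 to 0.775 m from the base axis. Payload 8.9 kg.
Tool frame: the origin (TCP) lies between the finger pads; the fingertips stand 19 mm ahead of it and the grasp point (between the pads) is the TCP; z points along the fingers, y is the line along which they close (so a half turn about z gives the same grasp; the last joint's range is limited). The gripper opens to 85 mm and grips with 20 to 120 N. Pads are 22 mm wide; open, the fingers measure 114 mm over their backs; the gripper's body (76 mm by 85 mm) begins 54 mm behind the grasp point. The pads swing forward as they close: fully open they stand 13 mm farther back than shut.
Start: joints at [60.659, 16.656, -8.789, 64.555, 0, 82.019], TCP at [0.191, 0.489, 0.25] pointing down, gripper open.
Joint ranges: [-144.48, 144.48], [-52.06, 99.96], [-74.48, 78.29], [-112.23, 115.85], [-86.99, 84.42], [-180, 180]. Speed limits (degrees/s): [127.2, 127.2, 159.86, 180, 180, 180].

### API

Orientations are given as [roll, pitch, yaw] about the fixed x, y, z axes, in that order (R = Rz(yaw) Ry(pitch) Rx(roll)).
In Python, from bench import ctrl gives the robot as it stands.
- The arm moves only by the shell command python3 steer.py FILE, which reads ROWS from the file FILE. ROWS is a JSON list that holds a single list of rows (three levels of brackets), with 1 to 20 rows, each of 5 numbers: dx, dy, dz in units of 25 mm, then a turn about the tool's z in degrees, then the opening from 0.0 (shut) to 1.0 (fully open); each row is the pose to reach, as a shift and turn from the pose commanded when the command began, along the tool's axes at that moment; what a row does not reach only later rows make up. A row lasts 1/8 s, in which the tool goes at most 0.0625 m and 10.7 degrees, less where a joint would pass 70% of its speed; a pose out of reach is approached as far as the arm can. The fingers move at their own pace and stop on an object; the grip force is fixed at half the most. Time passes only in rows, so rows that do not move let the fingers close. It prints the time, the measured TCP pose, the force, the opening and the grip force at its end. Input that does not fit is refused with a message, and nothing moves.
- ctrl.sense(): the state, without advancing time (a new reading comes with each control period).
- ctrl.capture(name): name is "scene" or "top" or "wrist"; returns a dict with "pixels" (400x640x3 uint8, blue, green, red), "K" (3x3 intrinsics, pixels), "D" ([k1, k2, p1, p2, k3] as OpenCV has them; the pictures are not rectified), "rvec" (rotation vector, rad) and "tvec" (3), from world to camera coordinates, as OpenCV has them; the wrist camera has in their place "tool_from_camera" (4x4, takes a point from camera to tool coordinates, whose origin is the TCP and whose axes are the flange's). Camera axes: x right, y down, z forward; pixel columns grow to the right and rows downward; lengths in m; the calibration is good to about 2 mm. A picture is of the moment at which its call begins: read the wrist's pose just before it. There is no depth.
- ctrl.sign_off(): hands the job in; it is judged then, once.
The state is a dict: "clock": time; "joint_pos": joint angles; "qvel": joint speeds; "effort": joint torques, N m; "eef_pos": TCP position; "tool_rot": TCP orientation; "contact_force": force on the tool from outside, world axes, zero at the start; "moment": the same for the moment, N m; "opening": opening from 0.0 (shut) to 1.0 (fully open); "grip_force": force on a finger pad.
Only numpy, scipy, OpenCV 4.12 (cv2) and the standard library are available. Lean on these libraries where they do the work, as an engineer would, in place of code of your own. Each camera call takes 0.05 s, during which the arm holds its last target. There are 200 camera calls.

### The job

Two or three freshly potted ring current transformers (the black rings with a terminal block on one side) lie covered in the four blue tubs, at most one to a tub. Find them under the lids and clip each one by its window onto its own snap hook of the curing rack, in through the sprung gate so that it hangs inside with the gate shut. Leave the bare copper core in its tub, put a lid properly back on every tub, and do not disturb the other things on the bench.

Things in the scene. Friction and masses are not known exactly. Their poses are not given: they have to be found in the camera images.
- rack: steel curing rack, fixed, origin on the bench under its middle, x away from the robot, z up. Drip tray 120 (x) x 316 (y) mm, 3 mm floor, 6 mm rim; posts at y = +-148 mm; top bar (12 mm thick) along y 215 mm up, carrying handle to 254 mm; under the bar three snap hooks at y = -98, 0, +98 mm, their mouths to -x
- ct1: black ring current transformer, 60 g, 12 mm thick, flat in a tub; None if absent. Ring 50 mm outside, 34 mm round window (the eye), ring 8 mm wide; terminal block 18 mm wide (y), 12 mm thick, at x = -24 to -54 mm: grip it across y near x = -44 mm. Origin: window centre, mid-thickness; x points from block to window, z is the window's axis; both faces alike
- ct2: black ring current transformer, 60 g, 12 mm thick, flat in a tub; None if absent. Ring 50 mm outside, 34 mm round window (the eye), ring 8 mm wide; terminal block 18 mm wide (y), 12 mm thick, at x = -24 to -54 mm: grip it across y near x = -44 mm. Origin: window centre, mid-thickness; x points from block to window, z is the window's axis; both faces alike
- ct3: black ring current transformer, 60 g, 12 mm thick, flat in a tub; None if absent. Ring 50 mm outside, 34 mm round window (the eye), ring 8 mm wide; terminal block 18 mm wide (y), 12 mm thick, at x = -24 to -54 mm: grip it across y near x = -44 mm. Origin: window centre, mid-thickness; x points from block to window, z is the window's axis; both faces alike
- hook1_bend (a point): snap hook of 8 mm rod, fixed, in this frame's x-z plane. Origin: rod centre at the lowest point of the bend, 108 mm above the bench; z up, x from gate (mouth) to spine. Bend: half circle of 17 mm radius; spine at x = +17 mm; nose at x = -17 mm, its round tip ends at z = 25 mm; closed bow at z = 77 to 98 mm. A transformer hangs with its window centre about 12 mm below the origin
- gate1 (a joint): sprung gate of hook 1, a 7 mm rod closing the mouth: pivot at x = -17, z = 77 mm of hook1_bend, lower end at the nose tip. 0 = shut; its lower end swings in (+x) to 0.62 rad, about 1.3 to 2.3 N, and springs shut; never outwards. The ring's far side is pushed in +x just over the nose tip, then lowered behind the nose clear of the gate
- hook2_bend (a point): snap hook of 8 mm rod, fixed, in this frame's x-z plane. Origin: rod centre at the lowest point of the bend, 108 mm above the bench; z up, x from gate (mouth) to spine. Bend: half circle of 17 mm radius; spine at x = +17 mm; nose at x = -17 mm, its round tip ends at z = 25 mm; closed bow at z = 77 to 98 mm. A transformer hangs with its window centre about 12 mm below the origin
- gate2 (a joint): sprung gate of hook 2, a 7 mm rod closing the mouth: pivot at x = -17, z = 77 mm of hook2_bend, lower end at the nose tip. 0 = shut; its lower end swings in (+x) to 0.62 rad, about 1.3 to 2.3 N, and springs shut; never outwards. The ring's far side is pushed in +x just over the nose tip, then lowered behind the nose clear of the gate
- hook3_bend (a point): snap hook of 8 mm rod, fixed, in this frame's x-z plane. Origin: rod centre at the lowest point of the bend, 108 mm above the bench; z up, x from gate (mouth) to spine. Bend: half circle of 17 mm radius; spine at x = +17 mm; nose at x = -17 mm, its round tip ends at z = 25 mm; closed bow at z = 77 to 98 mm. A transformer hangs with its window centre about 12 mm below the origin
- gate3 (a joint): sprung gate of hook 3, a 7 mm rod closing the mouth: pivot at x = -17, z = 77 mm of hook3_bend, lower end at the nose tip. 0 = shut; its lower end swings in (+x) to 0.62 rad, about 1.3 to 2.3 N, and springs shut; never outwards. The ring's far side is pushed in +x just over the nose tip, then lowered behind the nose clear of the gate
- tub1_rim (a point): one of four identical open blue plastic tubs, fixed to the bench, 116 (x) x 98 (y) x 42 mm outside, walls and floor 3 mm. Origin: centre of the mouth at rim height, 42 mm above the bench; z up. Holds one transformer, or the bare core, or nothing
- tub2_rim (a point): one of four identical open blue plastic tubs, fixed to the bench, 116 (x) x 98 (y) x 42 mm outside, walls and floor 3 mm. Origin: centre of the mouth at rim height, 42 mm above the bench; z up. Holds one transformer, or the bare core, or nothing
- tub3_rim (a point): one of four identical open blue plastic tubs, fixed to the bench, 116 (x) x 98 (y) x 42 mm outside, walls and floor 3 mm. Origin: centre of the mouth at rim height, 42 mm above the bench; z up. Holds one transformer, or the bare core, or nothing
- tub4_rim (a point): one of four identical open blue plastic tubs, fixed to the bench, 116 (x) x 98 (y) x 42 mm outside, walls and floor 3 mm. Origin: centre of the mouth at rim height, 42 mm above the bench; z up. Holds one transformer, or the bare core, or nothing
- lid1: one of four identical loose lids, 80 g, one on each tub at first: plate 122 (x) x 104 (y) x 4 mm; 6 mm deep plug below fits the mouth with 3 mm play all round; grip bar on top in the middle, 46 mm along x, 12 mm wide in y, top 22 mm above the origin. Origin: centre of the plate's underside, on the rim when closed. Fits any tub, either way round
- lid2: one of four identical loose lids, 80 g, one on each tub at first: plate 122 (x) x 104 (y) x 4 mm; 6 mm deep plug below fits the mouth with 3 mm play all round; grip bar on top in the middle, 46 mm along x, 12 mm wide in y, top 22 mm above the origin. Origin: centre of the plate's underside, on the rim when closed. Fits any tub, either way round
- lid3: one of four identical loose lids, 80 g, one on each tub at first: plate 122 (x) x 104 (y) x 4 mm; 6 mm deep plug below fits the mouth with 3 mm play all round; grip bar on top in the middle, 46 mm along x, 12 mm wide in y, top 22 mm above the origin. Origin: centre of the plate's underside, on the rim when closed. Fits any tub, either way round
- lid4: one of four identical loose lids, 80 g, one on each tub at first: plate 122 (x) x 104 (y) x 4 mm; 6 mm deep plug below fits the mouth with 3 mm play all round; grip bar on top in the middle, 46 mm along x, 12 mm wide in y, top 22 mm above the origin. Origin: centre of the plate's underside, on the rim when closed. Fits any tub, either way round
- core: bare copper-wound ring core without terminal block, 40 mm across, 16 mm high, 22 mm hole, lying in one of the tubs; not wanted; origin: centre of its underside
- tape: roll of yellow tape lying flat, 72 mm across, 19 mm high; bystander
- tweezers: steel tweezers lying flat, 124 mm long; bystander
- flux: small bottle, 38 mm across, 100 mm high; bystander
- driver: screwdriver, 180 mm long; bystander
- meter: hand multimeter lying flat, 150 x 75 x 36 mm; bystander

How it is judged:
By the outcome, as a careful person would: the job done as asked, in the order asked, and still so for the second after the job is handed in, with the robot touching nothing.
Of ct1, ct2, ct3 only 2 to 3 are there at a start; the rules pass over those that are not, and their reading is None.
At some moment in a run one of lid1, lid2, lid3, lid4 may be knocked a few centimetres aside while the robot is not near it.
Once in a run the grip may slacken for a moment while it holds something.
It also fails if it takes over 210 s, if anything falls off the work surface, if the arm or the gripper's body presses on something with over 40 N, if the wrist force passes 120 N, or if a joint passes its speed limit or range.

## Working session

There is one attempt and no reset: what is moved stays moved. The work goes in short steps, Python scripts to look and compute and a shell command to move; the robot and the scene stay as the last step left them, time stands still between calls to the robot, and variables do not carry over. Pictures are saved under pics/ and viewed, at most 14 in all, crops included, and the job is handed in when it is done.

```bash
ls; mkdir -p pics; python3 - <<'E'
from bench import ctrl
import cv2
print(ctrl.sense())
for n in ("scene","top"):
    c=ctrl.capture(n); cv2.imwrite(f"pics/{n}0.png",c["pixels"]); print(n,c["K"],c["D"],c["rvec"],c["tvec"])
E
```

```text
bench.py
pics
steer.py
  3 bench.py
  5 steer.py
  8 total
{'clock': 0.0, 'joint_pos': array([ 6.06580298e+01,  1.66886722e+01, -8.83190891e+00,  6.45543140e+01,
       -6.58482309e-05,  8.20193316e+01]), 'qvel': array([-8.61076871e-04, -4.47264736e-05,  2.44994266e-02, -5.72661329e-02,
        4.95412744e-03, -3.45375243e-03]), 'effort': array([ 1.12527345e-03, -5.37140357e+01,  3.31375086e+01,  1.59058330e-02,
       -1.69966934e-04, -8.03575233e-06]), 'eef_pos': array([0.19101451, 0.48856876, 0.24972914]), 'tool_rot': array([-1.79925821e+02, -1.03331517e-02,  1.58638692e+02]), 'contact_force': array([-0.53830405, -0.83411002,  0.80678208]), 'moment': array([-0.01472288, -0.04042556, -0.05059883]), 'grip_force': 0.0, 'opening': 0.9982988578738127}
scene [[394.09375375   0.         326.23432928]
 [  0.         394.09375375 204.57399462]
 [  0.           0.           1.        ]] [0.02091327 0.         0.         0.         0.        ] [ 0.99838346  2.26495747 -1.20210773] [ 0.416814   -0.1132536   1.39682292]
top [[426.53676016   0.         322.98672258]
 [  0.         426.53676016 198.97917527]
 [  0.           0.           1.        ]] [-0.06181087  0.          0.          0.          0.        ] [ 2.18439259 -2.16257562  0.10242107] [-0.04863341  0.60260488  1.34788969]
```
View pics/scene0.png

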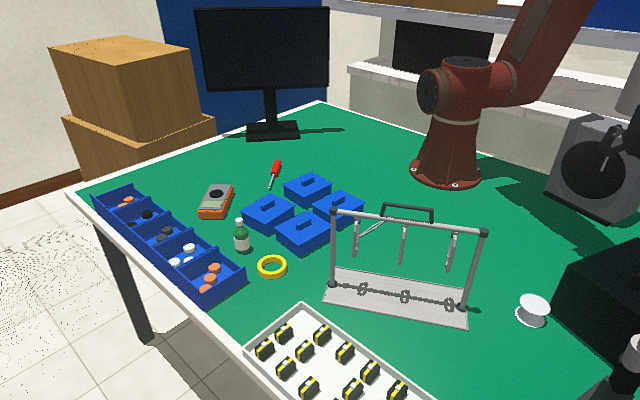

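View pics/top0.png

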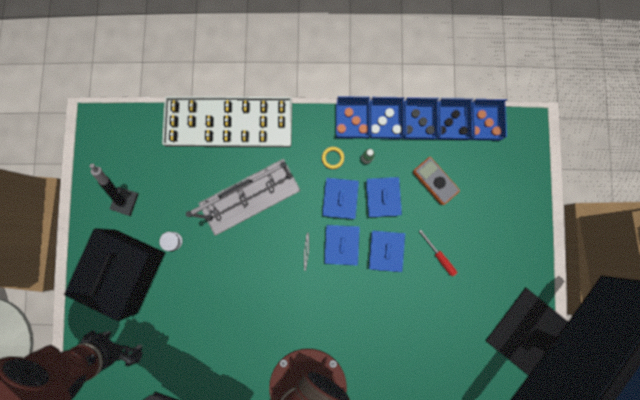

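The scene view shows four lidded blue tubs around (240–365, 175–255), with the rack to their right. In the top view the tubs are at about (341,199), (383,197), (342,245) and (387,251), and the skewed rack is at (190–300, 160–235). Next I'll measure the lids and zoom in on the rack.

```bash
cat > h.py <<'E'
import numpy as np, cv2
from scipy.spatial.transform import Rotation as Rot
from bench import ctrl
def cap(n):
    s=ctrl.sense(); c=ctrl.capture(n)
    if n=="wrist":
        T=np.eye(4);T[:3,:3]=Rot.from_euler('xyz',s["tool_rot"],degrees=True).as_matrix();T[:3,3]=s["eef_pos"]
        W=T@np.array(c["tool_from_camera"]); c["R"]=W[:3,:3]; c["o"]=W[:3,3]
    else:
        R=cv2.Rodrigues(np.array(c["rvec"]))[0]; c["R"]=R.T; c["o"]=-R.T@np.array(c["tvec"]).ravel()
    return c
def rays(c,uv):
    p=cv2.undistortPoints(np.array(uv,float).reshape(-1,1,2),np.array(c["K"]),np.array(c["D"])).reshape(-1,2)
    d=np.c_[p,np.ones(len(p))]@c["R"].T
    return d
def onz(c,uv,z):
    d=rays(c,uv); return c["o"]+d*((z-c["o"][2])/d[:,2])[:,None]
def proj(c,P):
    r=c["R"].T; return cv2.projectPoints(np.array(P,float).reshape(-1,3),r,-r@c["o"],np.array(c["K"]),np.array(c["D"]))[0].reshape(-1,2)
def blue(img,v=40):
    h=cv2.cvtColor(img,cv2.COLOR_BGR2HSV); return cv2.inRange(h,(100,110,v),(130,255,255))
def lids(c,z=0.046,amin=500):
    out=[]
    m=blue(c["pixels"]); 
    for k in cv2.findContours(m,cv2.RETR_EXTERNAL,cv2.CHAIN_APPROX_NONE)[0]:
        if cv2.contourArea(k)<amin: continue
        P=onz(c,k.reshape(-1,2),z)[:,:2]
        r=cv2.minAreaRect(P.astype(np.float32)*1000); out.append(r)
    return out
E
cat > rel.py <<'E'
E
python3 - <<'E'
from h import *
c=cap("top"); print(c["o"])
for r in lids(c): print(np.round(r[0],1),np.round(r[1],1),round(r[2],1))
cv2.imwrite("pics/t1.png",cv2.resize(c["pixels"][150:245,175:310],None,fx=5.5,fy=5.5,interpolation=cv2.INTER_CUBIC))
c=cap("scene"); print(c["o"])
cv2.imwrite("pics/s1.png",cv2.resize(c["pixels"][190:340,310:500],None,fx=4,fy=4,interpolation=cv2.INTER_CUBIC))
w=cap("wrist"); print(w["tool_from_camera"],w["K"],w["D"])
E
```

```text
[ 0.47413602 -0.0427409   1.39845369]
[ 438.7 -244.5] [107.6 123.2] 85.3
[ 457.1 -102.8] [106.  122.8] 87.5
[605.  -97.1] [106.  124.9] 85.0
[ 611.  -234.8] [123.6 107.9] 4.0
[ 868.9 -361.6] [559.7 136.5] 89.8
[1.18939955 0.50834971 0.68160388]
[[ 3.63548457e-04 -9.58831311e-01 -2.83976030e-01  7.27896231e-02]
 [ 9.99999898e-01  2.72564474e-04  3.59907378e-04  1.02017945e-03]
 [-2.67688686e-04 -2.83976132e-01  9.58831312e-01 -1.24905935e-01]
 [ 0.00000000e+00  0.00000000e+00  0.00000000e+00  1.00000000e+00]] [[343.16950364   0.         320.54665169]
 [  0.         343.16950364 210.36946413]
 [  0.           0.           1.        ]] [-0.07421308  0.          0.          0.          0.        ]
```

View pics/t1.png

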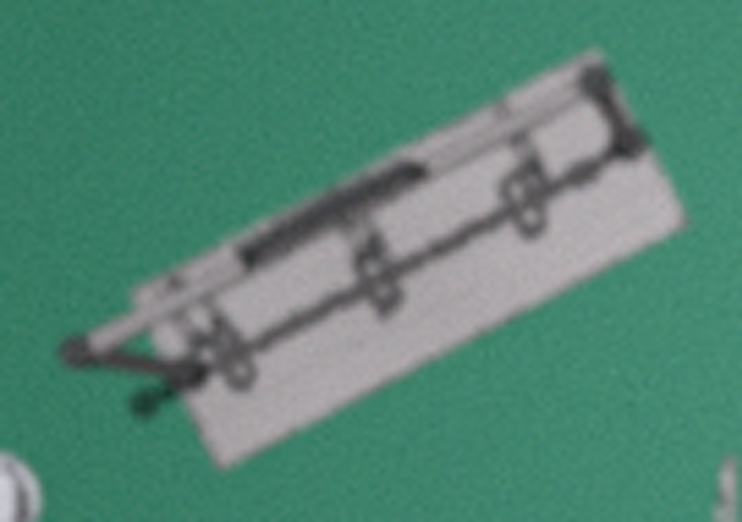

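View pics/s1.png

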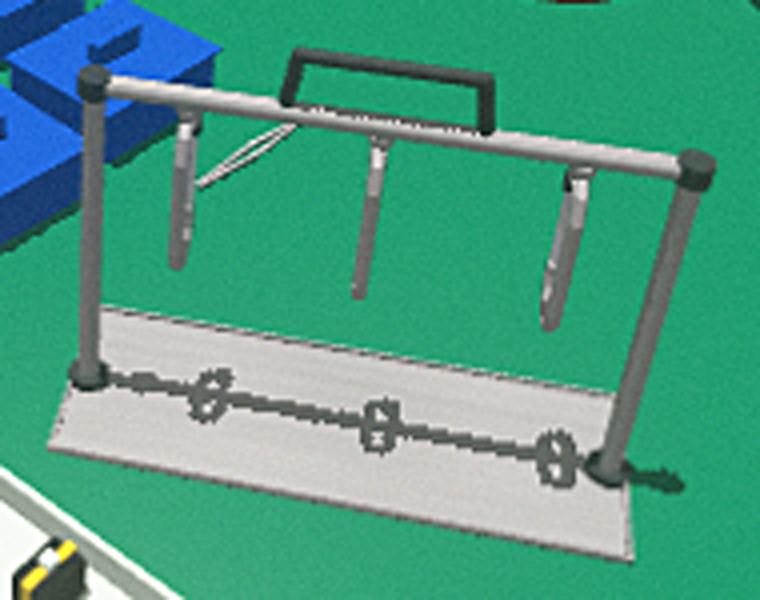

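Both crops are clear. The tray corners in the top crop are at about (597,48), (688,222), (222,468) and (135,295). The posts stand mid-tray and the bar's ends in the scene crop are at (93,80) and (697,168). Now I'll compute the rack pose from the tray mask and check it against the bar by triangulation.

```bash
python3 - <<'E'
from h import *
c=cap("top"); s=cap("scene")
im=np.array([(597,48),(688,222),(222,468),(135,295)])/5.5+(175,150)
P=onz(c,im,0.006); print(P.round(4)); 
print("sides",[round(np.linalg.norm(P[i]-P[(i+1)%4]),4) for i in range(4)]); print("centre top",P.mean(0).round(4))
yv=(P[3]+P[2]-P[0]-P[1]); print("yaw of y",np.degrees(np.arctan2(yv[1],yv[0]))-90)
si=np.array([(104,308),(50,448),(633,558),(612,395)])/4+(310,190)
Q=onz(s,si,0.006); print(Q.round(4),"centre scene",Q.mean(0).round(4)); yv=Q[2]+Q[3]-Q[0]-Q[1];print(np.degrees(np.arctan2(yv[1],yv[0]))-90)
# bar ends triangulated
b=rays(c,np.array([(597,75),(75,350)])/5.5+(175,150)); a=rays(s,np.array([(93,82),(697,168)])/4+(310,190))
for i in range(2):
    A=np.c_[b[i],-a[i]]; t=np.linalg.lstsq(A,s["o"]-c["o"],rcond=None)[0]
    p=c["o"]+b[i]*t[0]; q=s["o"]+a[i]*t[1]; print("post top",p.round(4),q.round(4))
E
```

```text
[[0.7377 0.0894 0.006 ]
 [0.6328 0.0329 0.006 ]
 [0.4831 0.3078 0.006 ]
 [0.5857 0.3636 0.006 ]]
sides [np.float64(0.1191), np.float64(0.313), np.float64(0.1167), np.float64(0.3136)]
centre top [0.6098 0.1984 0.006 ]
yaw of y 28.790723419537272
[[0.6305 0.0416 0.006 ]
 [0.737  0.094  0.006 ]
 [0.5856 0.3686 0.006 ]
 [0.4846 0.3077 0.006 ]] centre scene [0.6094 0.203  0.006 ]
28.795388398476916
post top [0.6837 0.069  0.2174] [0.6812 0.0722 0.2173]
post top [0.5404 0.3315 0.2178] [0.5398 0.3328 0.2182]
```

Both views agree on the rack: yaw about 28.8° and centre about (0.610, 0.200). The triangulated post tops come out at 0.217 m, close to the expected 0.215–0.221 m, and the lid sizes are right. I'll start with lid B, and the helper will print the offsets in the tool's axes.

```bash
cat > rel.py <<'E'
import sys
from h import *
def rel(x,y,z,yaw,s=None):
    s=s or ctrl.sense(); r=s["tool_rot"]; R=Rot.from_euler('xyz',[180,0,r[2]],degrees=True).as_matrix()
    d=R.T@(np.array([x,y,z])-s["eef_pos"])
    t=(r[2]-yaw+180)%360-180
    print("d",d.round(4),"turn",round(t,2),"or",round(t-np.sign(t)*360,1),"j6",s["joint_pos"][5].round(1))
if __name__=="__main__": rel(*map(float,sys.argv[1:5]))
E
python3 rel.py 0.4571 -0.1028 0.14 177.5
```

```text
d [-0.4632 -0.4542  0.1102] turn -18.86 or 341.1 j6 82.0
```

Careful with the scale: shifts go in units of 25 mm. That gives: -0.4632 m is -18.528, -0.4542 m is -18.168.

```bash
echo '[[[-18.528, -18.168, 0, -18.9, 0.5], [-18.528, -18.168, 0, -18.9, 0.5], [-18.528, -18.168, 0, -18.9, 0.5], [-18.528, -18.168, 0, -18.9, 0.5], [-18.528, -18.168, 0, -18.9, 0.5], [-18.528, -18.168, 0, -18.9, 0.5], [-18.528, -18.168, 0, -18.9, 0.5], [-18.528, -18.168, 0, -18.9, 0.5], [-18.528, -18.168, 0, -18.9, 0.5], [-18.528, -18.168, 0, -18.9, 0.5], [-18.528, -18.168, 0, -18.9, 0.5], [-18.528, -18.168, 0, -18.9, 0.5], [-18.528, -18.168, 0, -18.9, 0.5], [-18.528, -18.168, 0, -18.9, 0.5], [-18.528, -18.168, 0, -18.9, 0.5]]]' > rows.txt && python3 steer.py rows.txt
python3 - <<'E'
from h import *
c=cap("wrist"); cv2.imwrite("pics/w1.png",c["pixels"])
for r in lids(c,amin=3000): print(np.round(r[0],1),np.round(r[1],1),round(r[2],1))
E
```

```text
clock: 2.22
eef_pos: [0.457, -0.102, 0.2505]
tool_rot: [180.0, 0.0, 177.6]
contact_force: [-0.3, 0.0, 0.0]
opening: 0.501
grip_force: 0.0
[ 565.9 -234.2] [ 65.1 112.4] 4.5
[597.  -95.1] [105.4 139. ] 85.1
[ 455.2 -102. ] [104.1 122.1] 87.6
[ 437.7 -241.3] [111.6 122.6] 85.7
```

View pics/w1.png

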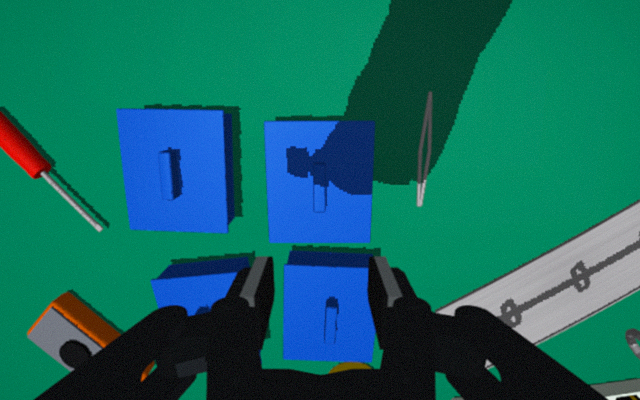

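The wrist view shows lid B at (320,180) with its bar clear, and it measures 104×122 mm at (0.4552, -0.102). I'll grip it and lift.

Converted, 0.1825 m is 7.3, 0.15 m is 6.

```bash
echo '[[[0.072, 0, 6, 0, 0.5], [0.072, 0, 6, 0, 0.5], [0.072, 0, 6, 0, 0.5], [0.072, 0, 7.3, 0, 0.5], [0.072, 0, 7.3, 0, 0.5], [0.072, 0, 7.3, 0, 0], [0.072, 0, 7.3, 0, 0], [0.072, 0, 7.3, 0, 0], [0.072, 0, 7.3, 0, 0], [0.072, 0, 7.3, 0, 0], [0.072, 0, 7.3, 0, 0]]]' > rows.txt && python3 steer.py rows.txt; echo '[[[0, 0, -0.8, 0, 0], [0, 0, -2.4, 0, 0], [0, 0, -3.6, 0, 0], [0, 0, -3.6, 0, 0], [0, 0, -3.6, 0, 0]]]' > rows.txt && python3 steer.py rows.txt; python3 rel.py 0.29 -0.15 0.06 180
```

```text
clock: 3.65
eef_pos: [0.4564, -0.103, 0.0694]
tool_rot: [-180.0, 0.1, 177.5]
contact_force: [-1.6, 0.8, 3.8]
opening: 0.118
grip_force: 59.2
clock: 4.28
eef_pos: [0.4552, -0.1026, 0.1578]
tool_rot: [-180.0, 0.0, 177.5]
contact_force: [0.8, -0.1, -1.1]
opening: 0.123
grip_force: 58.6
d [ 0.1631 -0.0544  0.0978] turn -2.46 or 357.5 j6 -19.2
```

Converted, 0.12 m is 4.8, 0.163 m is 6.52.

```bash
echo '[[[6.52, -2.16, 0, -2.5, 0], [6.52, -2.16, 0, -2.5, 0], [6.52, -2.16, 0, -2.5, 0], [6.52, -2.16, 2.4, -2.5, 0], [6.52, -2.16, 4, -2.5, 0], [6.52, -2.16, 4.8, -2.5, 0], [6.52, -2.16, 4.98, -2.5, 0], [6.52, -2.16, 4.98, -2.5, 0], [6.52, -2.16, 4.98, -2.5, 0.5], [6.52, -2.16, 4.98, -2.5, 0.5], [6.52, -2.16, 4.98, -2.5, 0.5], [6.52, -2.16, 2.4, -2.5, 0.5], [6.52, -2.16, 0, -2.5, 0.5], [6.52, -2.16, -1.6, -2.5, 0.5], [6.52, -2.16, -1.6, -2.5, 0.5]]]' > rows.txt && python3 steer.py rows.txt; 
python3 rel.py 0.45 -0.102 0.25 177.6
```

```text
clock: 6.15
eef_pos: [0.2917, -0.1509, 0.2003]
tool_rot: [-179.8, 0.3, -180.0]
contact_force: [-0.1, 0.0, -0.5]
opening: 0.497
grip_force: 0.0
d [-0.1583  0.0488 -0.0497] turn 2.45 or -357.6 j6 -40.2
```

Converted, -0.158 m is -6.32, -0.05 m is -2.

```bash
echo '[[[-6.32, 1.96, -2, 2.4, 0.5], [-6.32, 1.96, -2, 2.4, 0.5], [-6.32, 1.96, -2, 2.4, 0.5], [-6.32, 1.96, -2, 2.4, 0.5], [-6.32, 1.96, -2, 2.4, 0.5]]]' > rows.txt && python3 steer.py rows.txt
python3 - <<'E'
from h import *
c=cap("wrist"); cv2.imwrite("pics/w2.png",c["pixels"])
for r in lids(c,amin=3000): print(np.round(r[0],1),np.round(r[1],1),round(r[2],1))
E
```

```text
clock: 6.78
eef_pos: [0.4471, -0.1002, 0.2464]
tool_rot: [180.0, -0.2, 177.7]
contact_force: [-0.7, 1.0, -0.2]
opening: 0.502
grip_force: 0.0
[596.8 -95.5] [104.5 141.3] 85.0
[ 453.5 -102.8] [ 97.1 116.6] 87.6
[ 437.5 -241.3] [111.8 122.6] 85.6
[ 314.4 -142.4] [93.8 74.7] 89.8
```

View pics/w2.png

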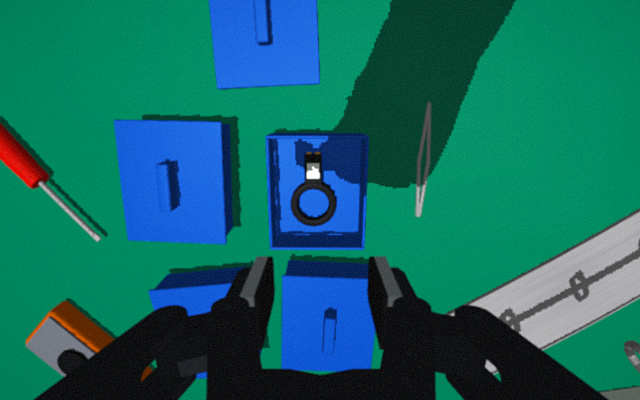

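Tub B holds a transformer: window centre at about (313,202), block towards the robot at (313,165). I'll measure it with a mask inside the tub.

```bash
cat >> h.py <<'E'
def tubct(c,tub_xy,yaw=0,ztop=0.015,save=None):
    """measure the non-blue thing inside the tub: ring centre (window hole) and block direction, on plane ztop"""
    img=c["pixels"]; a=np.radians(yaw); Rz=np.array([[np.cos(a),-np.sin(a)],[np.sin(a),np.cos(a)]])
    k=np.array([[-.05,-.041],[.05,-.041],[.05,.041],[-.05,.041]])@Rz.T+tub_xy
    roi=np.zeros(img.shape[:2],np.uint8); cv2.fillPoly(roi,[proj(c,np.c_[k,[0.006]*4]).astype(np.int32)],255)
    h=cv2.cvtColor(img,cv2.COLOR_BGR2HSV)
    m=cv2.bitwise_and(roi,cv2.bitwise_not(cv2.inRange(h,(95,90,30),(135,255,255))))
    m=cv2.morphologyEx(m,cv2.MORPH_OPEN,np.ones((2,2),np.uint8))
    ks,_=cv2.findContours(m,cv2.RETR_CCOMP,cv2.CHAIN_APPROX_NONE)
    k=max(ks,key=cv2.contourArea); P=onz(c,k.reshape(-1,2),ztop)[:,:2]*1000
    S=np.zeros((400,400),np.uint8); o=P.mean(0).round()-100
    cv2.fillPoly(S,[((P-o)*2).round().astype(np.int32)],255)
    mm=np.zeros_like(m); cv2.drawContours(mm,[k],-1,255,-1)
    hole=cv2.bitwise_and(mm,cv2.bitwise_not(m)); hs=cv2.findContours(hole,cv2.RETR_EXTERNAL,cv2.CHAIN_APPROX_NONE)[0]
    hh=max(hs,key=cv2.contourArea)
    H=onz(c,hh.reshape(-1,2),ztop)[:,:2]*1000; hc,hr=cv2.minEnclosingCircle(H.astype(np.float32))
    Mo=cv2.moments(P.astype(np.float32).reshape(-1,1,2)); cen=np.array([Mo["m10"],Mo["m01"]])/Mo["m00"]
    # rim points: those far from centroid on the block side excluded; circle fit
    d=np.array(hc)-cen; d/=np.linalg.norm(d); f=P[(P-np.array(hc))@d>-14]
    A=np.c_[2*f,np.ones(len(f))]; q=np.linalg.lstsq(A,(f**2).sum(1),rcond=None)[0]; rc=q[:2]; rr=np.sqrt(q[2]+rc@rc)
    b=P[(P-rc)@d<-32]; ends=b.mean(0); v=rc-ends
    box=cv2.minAreaRect(P.astype(np.float32))
    print("hole",np.round(hc,1),round(hr,1),"ring fit",rc.round(1),"r",round(rr,1),"yaw c",np.degrees(np.arctan2(*(v[::-1]))).round(1),"box",np.round(box[0],1),np.round(box[1],1),round(box[2],1),"far block",((P-rc)@d).min().round(1))
    return rc,np.degrees(np.arctan2(v[1],v[0]))
E
python3 - <<'E'
from h import *; from rel import rel
c=cap("wrist")
for r in lids(c,0.042,3000)[1:2]: print(np.round(r[0],1),np.round(r[1],1),round(r[2],1))
rc,y=tubct(c,(.4535,-.1028),-2.4)
a=np.radians(y); g=rc/1000-0.044*np.array([np.cos(a),np.sin(a)]); print(g,y); rel(g[0],g[1],0.10,y+180)
E
```

```text
[ 454.3 -102.8] [ 98.3 117.9] 87.6
hole [ 472.1 -106.4] 17.4 ring fit [ 472.9 -106.6] r 23.3 yaw c -2.1 box [ 456.7 -106. ] [46.5 78.6] 87.6 far block -55.7
[ 0.42896542 -0.10503095] -2.059096372726926
d [ 0.0177 -0.0052  0.1469] turn -0.34 or 359.7 j6 -19.4
```

Ring fit and box agree, with yaw about -2.1° and the sizes right. Grip the block.

Converted, 0.2195 m is 8.78, 0.219 m is 8.76.

```bash
echo '[[[0.724, -0.2, 4, -0.3, 0.36], [0.724, -0.2, 4, -0.3, 0.36], [0.724, -0.2, 6.8, -0.3, 0.36], [0.724, -0.2, 8, -0.3, 0.36], [0.724, -0.2, 8.76, -0.3, 0.36], [0.724, -0.2, 8.78, -0.3, 0.36], [0.724, -0.2, 8.78, -0.3, 0.36]]]' > rows.txt && python3 steer.py rows.txt;echo '[[[0, 0, 0, 0, 0], [0, 0, 0, 0, 0], [0, 0, 0, 0, 0], [0, 0, 0, 0, 0], [0, 0, 0, 0, 0], [0, 0, 0, 0, 0]]]' > rows.txt && python3 steer.py rows.txt
```

```text
clock: 7.75
eef_pos: [0.4299, -0.1052, 0.029]
tool_rot: [-180.0, 0.0, 177.9]
contact_force: [0.9, -0.4, 0.9]
opening: 0.361
grip_force: 0.0
clock: 8.5
eef_pos: [0.4305, -0.1053, 0.0296]
tool_rot: [-179.9, 0.1, 177.9]
contact_force: [-1.8, -0.7, 8.7]
opening: 0.183
grip_force: 58.3
```

Converted, -0.22 m is -8.8, -0.2 m is -8.

```bash
echo '[[[0, 0, -1.2, 0, 0], [0, 0, -3.2, 0, 0], [0, 0, -5.6, 0, 0], [0, 0, -8, 0, 0], [0, 0, -8.8, 0, 0], [0, 0, -8.8, 0, 0], [0, 0, -8.8, 0, 0]]]' > rows.txt && python3 steer.py rows.txt; python3 rel.py 0.508 0.0326 0.25 208.8
```

```text
clock: 9.38
eef_pos: [0.4293, -0.1045, 0.2475]
tool_rot: [180.0, -0.1, 177.9]
contact_force: [-0.1, 0.5, -1.0]
opening: 0.181
grip_force: 58.8
d [-0.0738  0.1399 -0.0025] turn -30.86 or 329.1 j6 -21.1
```

Converted, 0.14 m is 5.6, -0.0738 m is -2.952.

```bash
echo '[[[-2.952, 5.6, 0, -30.9, 0], [-2.952, 5.6, 0, -30.9, 0], [-2.952, 5.6, 0, -30.9, 0], [-2.952, 5.6, 0, -30.9, 0], [-2.952, 5.6, 0, -30.9, 0], [-2.952, 5.6, 0, -30.9, 0], [-2.952, 5.6, 0, -30.9, 0]]]' > rows.txt && python3 steer.py rows.txt
python3 - <<'E'
from h import *
c=cap("wrist"); 
R=np.array([[.8763,-.4818],[.4818,.8763]]); o=np.array([.610,.2004])
def W(x,y,z): return np.r_[o+R@[x,y],z]
I=c["pixels"].copy()
pts=[W(-.06,-.158,.006),W(-.06,.158,.006),W(.06,-.158,.006),W(0,-.148,.221),W(0,.148,.221)]+[W(-.017,y,.133) for y in (-.098,0,.098)]
for p in proj(c,pts): cv2.circle(I,tuple(int(v) for v in p),2,(0,0,255),-1)
cv2.imwrite("pics/w3.png",I); np.savez("w3.npz",pixels=c["pixels"],R=c["R"],o=c["o"],K=c["K"],D=c["D"]); print(proj(c,pts).round(0).tolist())
E
```

```text
clock: 10.25
eef_pos: [0.5084, 0.0317, 0.2483]
tool_rot: [180.0, -0.0, -151.3]
contact_force: [0.1, 0.5, -0.4]
opening: 0.18
grip_force: 58.8
[[270.0, 270.0], [531.0, 268.0], [274.0, 354.0], [245.0, 494.0], [653.0, 466.0], [320.0, 379.0], [432.0, 378.0], [537.0, 374.0]]
```

View pics/w3.png

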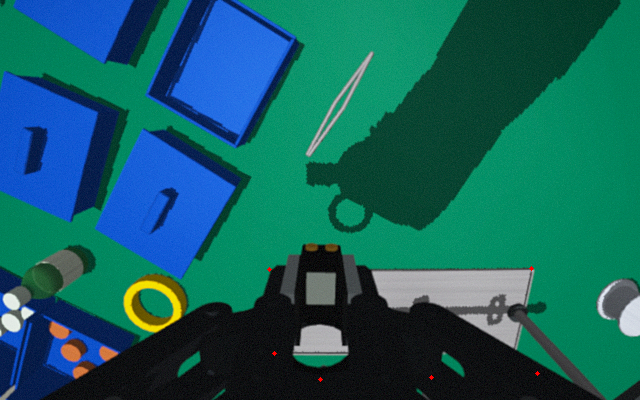

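The held transformer's block is at (320,290). The tray's near corner shows at (532,269), against (531,268) predicted, so the rack pose holds. I'll check the hooks' x offset using their lowest points in the scene image, crop (178,268), (358,297) and (549,328).

```bash
python3 - <<'E'
from h import *; from rel import rel
s=cap("scene")
R=np.array([[.8763,-.4818],[.4818,.8763]]); o=np.array([.610,.2004])
P=onz(s,np.array([(178,268),(358,297),(549,328)])/4+(310,190),.104)
print(((P[:,:2]-o)@R).round(4))
P=onz(s,np.array([(93,95),(697,180)])/4+(310,190),.209);print(((P[:,:2]-o)@R).round(4))
# approach for hook1: tcp at rack x -0.115, y -.098; ring mid z .108+.035 -> tcp +.0206
p=o+R@[-.125,-.098]; rel(p[0],p[1],.108+.036+.0206,208.8)
E
```

```text
[[ 0.0042 -0.0961]
 [ 0.0039  0.0018]
 [ 0.0037  0.101 ]]
[[ 0.0005 -0.1466]
 [-0.0008  0.1521]]
d [-0.0451  0.0007  0.0838] turn -0.03 or 360.0 j6 -33.4
```

Converted, 0.0838 m is 3.352, 0.05 m is 2.

```bash
echo '[[[-1.804, 0.028, 0, 0, 0], [-1.804, 0.028, 2, 0, 0], [-1.804, 0.028, 3.352, 0, 0], [-1.804, 0.028, 3.352, 0, 0], [-1.804, 0.028, 3.352, 0, 0]]]' > rows.txt && python3 steer.py rows.txt; echo '[[[-0.8, 0, 0, 0, 0], [-1.2, 0, 0, 0, 0], [-1.36, 0, 0, 0, 0], [-1.36, 0, 0, 0, 0], [-1.36, 0, 0, 0, 0]]]' > rows.txt && python3 steer.py rows.txt; echo '[[[-0.24, 0, 0, 0, 0], [-0.48, 0, 0, 0, 0], [-0.48, 0, 0, 0, 0], [-0.48, 0, 0, 0, 0]]]' > rows.txt && python3 steer.py rows.txt;echo '[[[-0.24, 0, 0, 0, 0], [-0.5, 0, 0, 0, 0], [-0.5, 0, 0, 0, 0], [-0.5, 0, 0, 0, 0]]]' > rows.txt && python3 steer.py rows.txt
python3 - <<'E'
from h import *
c=cap("scene"); cv2.imwrite("pics/s2.png",cv2.resize(c["pixels"][190:290,320:420],None,fx=6,fy=6,interpolation=cv2.INTER_CUBIC))
E
```

```text
clock: 10.98
eef_pos: [0.5486, 0.0547, 0.1659]
tool_rot: [-179.9, 0.1, -151.2]
contact_force: [0.3, -0.3, -0.1]
opening: 0.184
grip_force: 58.8
clock: 11.6
eef_pos: [0.5772, 0.0711, 0.1646]
tool_rot: [180.0, -0.0, -151.2]
contact_force: [0.2, -0.2, 0.2]
opening: 0.176
grip_force: 58.8
clock: 12.1
eef_pos: [0.5879, 0.077, 0.1643]
tool_rot: [180.0, -0.0, -151.2]
contact_force: [-1.7, -0.9, -1.0]
opening: 0.176
grip_force: 58.9
clock: 12.6
eef_pos: [0.5989, 0.0831, 0.1642]
tool_rot: [180.0, -0.0, -151.2]
contact_force: [-1.7, -1.5, -2.2]
opening: 0.181
grip_force: 58.6
```

View pics/s2.png

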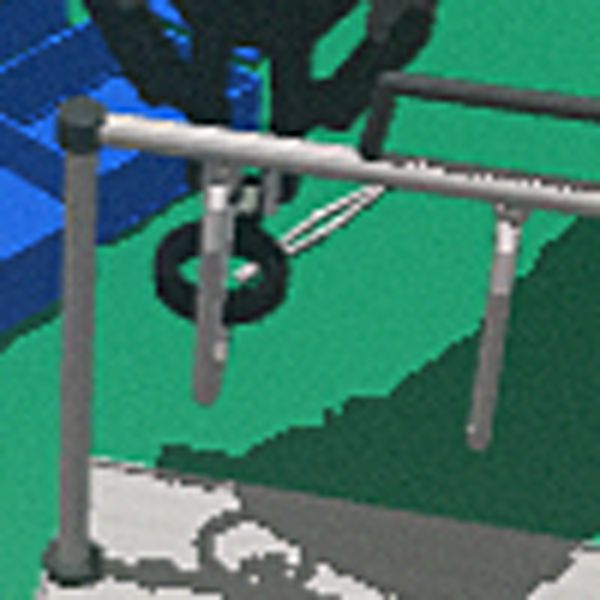

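The ring is at gate level with the rim pressing the gate, at about 2.2 N as expected. Now lower it behind the nose, watching the force.

Converted, 0.01 m is 0.4, 0.008 m is 0.32.

```bash
echo '[[[0, 0, 0.16, 0, 0], [0, 0, 0.32, 0, 0], [0, 0, 0.4, 0, 0], [0, 0, 0.4, 0, 0]]]' > rows.txt && python3 steer.py rows.txt; echo '[[[0, 0, 0.2, 0, 0], [0, 0, 0.44, 0, 0], [0, 0, 0.44, 0, 0], [0, 0, 0.44, 0, 0]]]' > rows.txt && python3 steer.py rows.txt
```

```text
clock: 13.15
eef_pos: [0.599, 0.083, 0.1543]
tool_rot: [180.0, -0.0, -151.2]
contact_force: [-1.0, -0.4, -1.3]
opening: 0.184
grip_force: 58.8
clock: 13.65
eef_pos: [0.5993, 0.0831, 0.1436]
tool_rot: [-180.0, 0.0, -151.2]
contact_force: [-0.1, 0.3, 0.4]
opening: 0.179
grip_force: 59.0
```

```bash
echo '[[[0, 0, 0, 0, 0.4], [0, 0, 0, 0, 0.4], [0, 0, 0, 0, 0.4], [0, 0, 0, 0, 0.4], [0.8, 0, 0, 0, 0.4], [2.4, 0, 0, 0, 0.4], [2.4, 0, 0, 0, 0.4], [2.4, 0, -2.4, 0, 0.4], [2.4, 0, -4.4, 0, 0.4], [2.4, 0, -4.4, 0, 0.4], [2.4, 0, -4.4, 0, 0.4]]]' > rows.txt && python3 steer.py rows.txt
python3 - <<'E'
from h import *
c=cap("scene"); cv2.imwrite("pics/s3.png",cv2.resize(c["pixels"][190:290,320:420],None,fx=5,fy=5,interpolation=cv2.INTER_CUBIC))
t=cap("top")
for r in lids(t): print(np.round(r[0],1),np.round(r[1],1),round(r[2],1))
E
python3 rel.py 0.4377 -0.2413 0.25 175.6
```

```text
clock: 15.02
eef_pos: [0.5468, 0.0543, 0.2532]
tool_rot: [-180.0, 0.0, -151.2]
contact_force: [-0.1, 0.3, -1.6]
opening: 0.397
grip_force: 0.0
[ 294.5 -146. ] [117.7 100.5] 0.4
[ 438.9 -244.5] [107.6 123.5] 85.3
[ 457.3 -103.4] [ 98.8 116. ] 87.3
[605.  -97.4] [105.9 124.9] 85.0
[ 611. -235.] [123.9 107.9] 4.1
[ 868.8 -361.6] [559.7 136.6] 89.8
d [ 0.2375 -0.2066  0.0023] turn 33.24 or -326.8 j6 -30.8
```

View pics/s3.png

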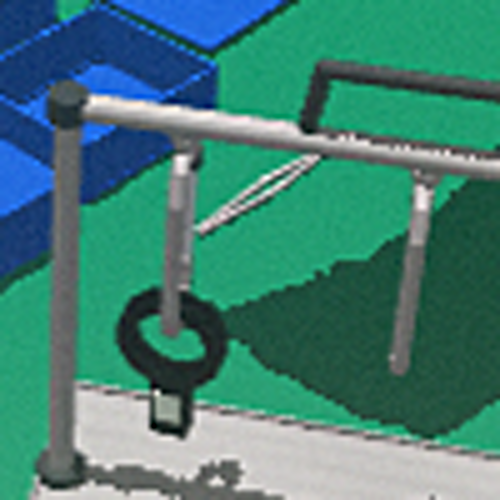

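The transformer hangs in hook 1, window on the bend and block down. Next, lid A.

Careful with the scale: shifts go in units of 25 mm. That gives: 0.2375 m is 9.5, -0.2066 m is -8.264.

```bash
echo '[[[9.5, -8.264, 0.08, 33.2, 0.5], [9.5, -8.264, 0.08, 33.2, 0.5], [9.5, -8.264, 0.08, 33.2, 0.5], [9.5, -8.264, 0.08, 33.2, 0.5], [9.5, -8.264, 0.08, 33.2, 0.5], [9.5, -8.264, 0.08, 33.2, 0.5], [9.5, -8.264, 0.08, 33.2, 0.5], [9.5, -8.264, 0.08, 33.2, 0.5]]]' > rows.txt && python3 steer.py rows.txt
python3 - <<'E'
from h import *; from rel import rel
c=cap("wrist")
for r in lids(c,amin=3000): print(np.round(r[0],1),np.round(r[1],1),round(r[2],1))
for r in lids(c,.042,amin=3000): print(np.round(r[0],1),np.round(r[1],1),round(r[2],1))
rel(.438,-.243,.068,175.5)
E
```

```text
clock: 16.12
eef_pos: [0.4384, -0.2402, 0.2511]
tool_rot: [180.0, -0.0, 175.7]
contact_force: [-0.4, 0.5, -0.1]
opening: 0.502
grip_force: 0.0
[ 598.6 -235.7] [137.9 104.6] 3.7
[562.9 -97.6] [118.7  75.4] 81.0
[ 453.  -108.6] [106.  117.6] 87.7
[ 437.2 -244.8] [104.2 122.5] 85.6
[ 312.9 -156. ] [94.2 75.9] 89.8
[ 601.5 -235.7] [139.6 105.9] 3.7
[565.3 -95.9] [120.1  76.3] 81.0
[ 454.  -107.1] [107.3 119. ] 87.7
[ 438.1 -245. ] [105.5 124. ] 85.6
[ 312.2 -155. ] [95.3 76.9] 89.8
d [ 0.0003 -0.0029  0.1832] turn 0.26 or -359.7 j6 -32.9
```

Converted, 0.181 m is 7.24, 0.15 m is 6.

```bash
echo '[[[0.04, -0.188, 6, 0.1, 0.5], [0.04, -0.188, 6, 0.1, 0.5], [0.04, -0.188, 6, 0.1, 0.5], [0.04, -0.188, 7.24, 0.1, 0.5], [0.04, -0.188, 7.24, 0.1, 0.5], [0.04, -0.188, 7.24, 0.1, 0], [0.04, -0.188, 7.24, 0.1, 0], [0.04, -0.188, 7.24, 0.1, 0], [0.04, -0.188, 7.24, 0.1, 0], [0.04, -0.188, 7.24, 0.1, 0], [0.04, -0.188, 7.24, 0.1, 0]]]' > rows.txt && python3 steer.py rows.txt; echo '[[[0, 0, -0.8, 0, 0], [0, 0, -2.4, 0, 0], [0, 0, -3.6, 0, 0], [0, 0, -3.6, 0, 0], [0, 0, -3.6, 0, 0]]]' > rows.txt && python3 steer.py rows.txt; python3 rel.py 0.4548 -0.1025 0.09 177.6
```

```text
clock: 17.55
eef_pos: [0.4378, -0.2464, 0.0721]
tool_rot: [-179.9, 0.1, 175.6]
contact_force: [-0.2, 2.8, 6.4]
opening: 0.114
grip_force: 59.5
clock: 18.18
eef_pos: [0.4366, -0.2459, 0.1604]
tool_rot: [-180.0, 0.0, 175.5]
contact_force: [0.5, 0.8, -0.5]
opening: 0.12
grip_force: 58.6
d [-0.007   0.1444  0.0704] turn -2.06 or 357.9 j6 -33.3
```

Converted, 0.0885 m is 3.54, 0.1444 m is 5.776.

```bash
echo '[[[-0.28, 5.776, 0, -2.1, 0], [-0.28, 5.776, 0, -2.1, 0], [-0.28, 5.776, 0, -2.1, 0], [-0.28, 5.776, 0, -2.1, 0], [-0.28, 5.776, 1.6, -2.1, 0], [-0.28, 5.776, 2.8, -2.1, 0], [-0.28, 5.776, 3.2, -2.1, 0], [-0.28, 5.776, 3.54, -2.1, 0], [-0.28, 5.776, 3.54, -2.1, 0], [-0.28, 5.776, 3.54, -2.1, 0]]]' > rows.txt && python3 steer.py rows.txt
```

```text
clock: 19.42
eef_pos: [0.4556, -0.1031, 0.0725]
tool_rot: [-180.0, 0.1, 177.6]
contact_force: [-0.6, 0.0, 0.9]
opening: 0.12
grip_force: 58.9
```

Seated with only 0.9 N. Release, rise, and look into tub A.

Converted, -0.178 m is -7.12, -0.14 m is -5.6.

```bash
echo '[[[0, 0, 0.04, 0, 0.5], [0, 0, 0, 0, 0.5], [0, 0, 0, 0, 0.5], [0, 0, -2.4, 0, 0.5], [0, 0, -4.8, 0, 0.5], [0.72, -5.6, -7.12, 2, 0.5], [0.72, -5.6, -7.12, 2, 0.5], [0.72, -5.6, -7.12, 2, 0.5], [0.72, -5.6, -7.12, 2, 0.5], [0.72, -5.6, -7.12, 2, 0.5]]]' > rows.txt && python3 steer.py rows.txt
python3 - <<'E'
from h import *; from rel import rel
c=cap("wrist"); cv2.imwrite("pics/w4.png",c["pixels"][:280,:480])
for r in lids(c,amin=3000): print(np.round(r[0],1),np.round(r[1],1),round(r[2],1))
for r in lids(c,.042,amin=3000): print(np.round(r[0],1),np.round(r[1],1),round(r[2],1))
try:
    rc,y=tubct(c,(.438,-.245),-4.4)
    a=np.radians(y); g=rc/1000-0.043*np.array([np.cos(a),np.sin(a)]); print(g,y); rel(g[0],g[1],0.0285,y+180)
except Exception as e: print(e)
t=cap("top")
for r in lids(t)[:5]: print(np.round(r[0],1),np.round(r[1],1),round(r[2],1))
E
```

```text
clock: 20.68
eef_pos: [0.431, -0.2409, 0.2495]
tool_rot: [179.9, -0.0, 175.6]
contact_force: [0.1, 0.3, -0.2]
opening: 0.494
grip_force: 0.0
[ 594.  -236.3] [129.9 103.6] 3.8
[560.5 -97.6] [116.7  70.5] 82.8
[ 455.  -105.6] [112.4 123.4] 87.9
[ 436.  -245.4] [ 97.  117.2] 85.4
[ 309.  -156.1] [94.1 82.1] 89.8
[ 596.8 -236.3] [131.5 104.9] 3.8
[563.  -95.9] [118.1  71.3] 82.8
[ 456.2 -104. ] [113.7 124.9] 87.9
[ 436.9 -245.6] [ 98.1 118.6] 85.4
[ 308.4 -155.1] [95.2 83.1] 89.8
hole [ 430.3 -257.9] 10.5 ring fit [ 430.4 -257.9] r 19.7 yaw c nan box [ 430.6 -257.7] [39.6 40.1] 85.6 far block -21.1
[nan nan] nan
d [nan nan nan] turn nan or nan j6 -33.4
[ 294.5 -146. ] [117.7 100.4] 0.4
[ 440.6 -242.3] [100.  115.9] 83.4
[ 457.  -102.5] [106.  122.9] 87.7
[605.  -97.4] [105.9 124.9] 84.9
[ 610.9 -234.9] [123.8 107.7] 4.0h.py:50: RuntimeWarning: Mean of empty slice.
  b=P[(P-rc)@d<-32]; ends=b.mean(0); v=rc-ends
  ret = um.true_divide(
```

View pics/w4.png

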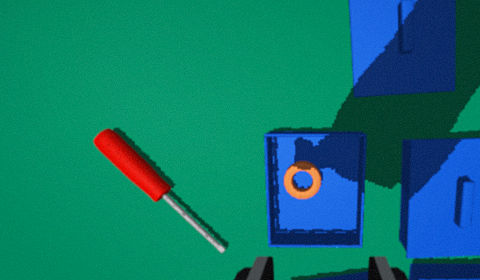

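Tub A holds the copper core at (303,181), so it stays there. Lid B seats well. Next is lid D, which goes onto tub A.

```bash
python3 rel.py 0.6093 -0.235 0.25 184; echo '[[[-7.08, 0.78, 0, -8.4, 0.5], [-7.08, 0.78, 0, -8.4, 0.5], [-7.08, 0.78, 0, -8.4, 0.5], [-7.08, 0.78, 0, -8.4, 0.5], [-7.08, 0.78, 0, -8.4, 0.5], [-7.08, 0.78, 0, -8.4, 0.5]]]' > rows.txt && python3 steer.py rows.txt
python3 - <<'E'
from h import *; from rel import rel
c=cap("wrist")
for r in lids(c,amin=3000): print(np.round(r[0],1),np.round(r[1],1),round(r[2],1))
rel(.6093,-.235,.070,184)
E
```

```text
d [-0.1773  0.0188 -0.0005] turn -8.29 or 351.7 j6 -33.4
clock: 21.52
eef_pos: [0.6083, -0.2354, 0.2504]
tool_rot: [180.0, -0.0, -176.0]
contact_force: [-0.3, 0.7, -0.0]
opening: 0.5
grip_force: 0.0
[ 807.2 -218.4] [ 60.8 141.2] 0.0
[ 825.  -565.1] [108.9 267.2] 40.7
[ 609.9 -235. ] [121.8 104.3] 4.1
[ 603.8 -101.1] [113.8 122.7] 85.1
[ 468.7 -106.3] [112.4  96.1] 87.8
[ 468.  -247.9] [97.3 64.9] 85.6
d [-0.001   0.0006  0.1806] turn 0.01 or -360.0 j6 -31.6
```

```bash
echo '[[[-0.064, 0.02, 6, 0, 0.5], [-0.064, 0.02, 6, 0, 0.5], [-0.064, 0.02, 6, 0, 0.5], [-0.064, 0.02, 7.16, 0, 0.5], [-0.064, 0.02, 7.16, 0, 0.5], [-0.064, 0.02, 7.16, 0, 0], [-0.064, 0.02, 7.16, 0, 0], [-0.064, 0.02, 7.16, 0, 0], [-0.064, 0.02, 7.16, 0, 0], [-0.064, 0.02, 7.16, 0, 0], [-0.064, 0.02, 7.16, 0, 0]]]' > rows.txt && python3 steer.py rows.txt; echo '[[[0, 0, -0.8, 0, 0], [0, 0, -2.4, 0, 0], [0, 0, -3.6, 0, 0], [0, 0, -3.6, 0, 0], [0, 0, -3.6, 0, 0]]]' > rows.txt && python3 steer.py rows.txt; python3 rel.py 0.4373 -0.2453 0.09 175.6
```

```text
clock: 22.95
eef_pos: [0.6117, -0.2358, 0.0731]
tool_rot: [-179.9, 0.1, -176.0]
contact_force: [-0.9, -0.4, 7.3]
opening: 0.118
grip_force: 60.0
clock: 23.58
eef_pos: [0.6105, -0.235, 0.1607]
tool_rot: [180.0, -0.0, -176.0]
contact_force: [-0.3, -0.5, -1.9]
opening: 0.119
grip_force: 59.0
d [0.1735 0.0019 0.0707] turn 8.44 or -351.6 j6 -31.5
```

Converted, 0.1735 m is 6.94, 0.0885 m is 3.54.

```bash
echo '[[[6.94, 0.076, 0, 8.4, 0], [6.94, 0.076, 0, 8.4, 0], [6.94, 0.076, 0, 8.4, 0], [6.94, 0.076, 0, 8.4, 0], [6.94, 0.076, 1.6, 8.4, 0], [6.94, 0.076, 2.8, 8.4, 0], [6.94, 0.076, 3.2, 8.4, 0], [6.94, 0.076, 3.54, 8.4, 0], [6.94, 0.076, 3.54, 8.4, 0], [6.94, 0.076, 3.54, 8.4, 0]]]' > rows.txt && python3 steer.py rows.txt
```

```text
clock: 24.82
eef_pos: [0.4383, -0.2459, 0.0731]
tool_rot: [-180.0, 0.1, 175.6]
contact_force: [0.3, 0.1, 2.2]
opening: 0.121
grip_force: 59.4
```

Converted, 0.0264 m is 1.056, -0.178 m is -7.12.

```bash
echo '[[[0, 0, 0.04, 0, 0.5], [0, 0, 0, 0, 0.5], [0, 0, 0, 0, 0.5], [0, 0, -2.4, 0, 0.5], [0, 0, -4.8, 0, 0.5], [-6.4, 1.056, -7.12, -8.4, 0.5], [-6.4, 1.056, -7.12, -8.4, 0.5], [-6.4, 1.056, -7.12, -8.4, 0.5], [-6.4, 1.056, -7.12, -8.4, 0.5], [-6.4, 1.056, -7.12, -8.4, 0.5], [-6.4, 1.056, -7.12, -8.4, 0.5]]]' > rows.txt && python3 steer.py rows.txt
python3 - <<'E'
from h import *; from rel import rel
c=cap("wrist"); cv2.imwrite("pics/w5.png",c["pixels"][80:280,180:480])
for r in lids(c,.042,amin=3000): print(np.round(r[0],1),np.round(r[1],1),round(r[2],1))
try:
    rc,y=tubct(c,(.610,-.235),4.1)
    a=np.radians(y); g=rc/1000-0.043*np.array([np.cos(a),np.sin(a)]); print(g,y); rel(g[0],g[1],0.0285,y+180)
except Exception as e: print(e)
t=cap("top")
for r in lids(t)[:5]: print(np.round(r[0],1),np.round(r[1],1),round(r[2],1))
E
```

```text
clock: 26.2
eef_pos: [0.598, -0.2314, 0.2502]
tool_rot: [180.0, -0.1, -176.0]
contact_force: [0.2, 0.4, 0.3]
opening: 0.5
grip_force: 0.0
[ 825.1 -569. ] [103.8 258.6] 40.7
[ 608.5 -236.1] [118.8  98.2] 4.5
[604.7 -99.2] [114.6 124.1] 85.1
[ 462.8 -104.3] [113.4 106.9] 87.8
[ 461.2 -246.5] [105.6  75.1] 85.7
hole [ 589.3 -234.8] 17.4 ring fit [ 589.3 -234.9] r 23.2 yaw c -176.9 box [ 605.  -233.8] [78.9 45.8] 4.0 far block -55.3
[ 0.63225191 -0.23255468] -176.93729795625674
d [-0.034  -0.0035  0.2219] turn -179.07 or 180.9 j6 -31.7
[ 457.  -103.6] [105.2 122.6] 88.0
[604.9 -97.3] [105.7 124.6] 85.1
[ 868.3 -361.7] [559.6 137.7] 90.0
```

View pics/w5.png

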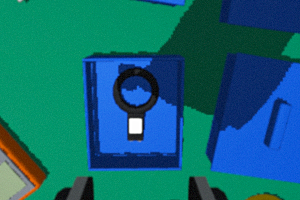

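Tub D holds a transformer, ring at (135,90) in the crop with its block away from the robot. It needs a half turn of the tool. First I'll check the bottle's clearance.

```bash
python3 - <<'E'
from h import *
c=cap("top"); s=cap("scene")
b=rays(c,[(369,153)]); a=rays(s,[(239,221)])
t=np.linalg.lstsq(np.c_[b[0],-a[0]],s["o"]-c["o"],rcond=None)[0]; print((c["o"]+b[0]*t[0]).round(3),(s["o"]+a[0]*t[1]).round(3))
E
python3 rel.py 0.6322 -0.2322 0.25 3.6
```

```text
[ 0.742 -0.184  0.095] [ 0.743 -0.185  0.095]
d [-0.0335 -0.003   0.0007] turn -179.59 or 180.4 j6 -31.7
```

```bash
echo '[[[-1.34, -0.12, 0, 180.4, 0.36], [-1.34, -0.12, 0, 180.4, 0.36], [-1.34, -0.12, 0, 180.4, 0.36], [-1.34, -0.12, 0, 180.4, 0.36], [-1.34, -0.12, 0, 180.4, 0.36], [-1.34, -0.12, 0, 180.4, 0.36], [-1.34, -0.12, 0, 180.4, 0.36], [-1.34, -0.12, 0, 180.4, 0.36], [-1.34, -0.12, 0, 180.4, 0.36], [-1.34, -0.12, 0, 180.4, 0.36], [-1.34, -0.12, 0, 180.4, 0.36], [-1.34, -0.12, 0, 180.4, 0.36], [-1.34, -0.12, 0, 180.4, 0.36], [-1.34, -0.12, 0, 180.4, 0.36], [-1.34, -0.12, 0, 180.4, 0.36], [-1.34, -0.12, 0, 180.4, 0.36], [-1.34, -0.12, 0, 180.4, 0.36], [-1.34, -0.12, 0, 180.4, 0.36], [-1.34, -0.12, 0, 180.4, 0.36], [-1.34, -0.12, 0, 180.4, 0.36]]]' > rows.txt && python3 steer.py rows.txt; python3 rel.py 0.6322 -0.2322 0.028 3.6
```

```text
clock: 28.9
eef_pos: [0.6624, -0.094, 0.2505]
tool_rot: [173.3, 0.9, -11.3]
contact_force: [0.8, -0.8, -0.1]
opening: 0.361
grip_force: 0.0
d [-0.0024  0.1414  0.2225] turn -14.94 or 345.1 j6 -179.9
```

The turn took the shorter way and ran into joint 6's stop without harm. I'll unwind it and go round the other way in halves.

```bash
echo '[[[0, 0, 0, 30, 0.36], [0, 0, 0, 60, 0.36], [0, 0, 0, 60, 0.36], [0, 0, 0, 90, 0.36], [0, 0, 0, 90, 0.36], [0, 0, 0, 90, 0.36], [0, 0, 0, 120, 0.36], [0, 0, 0, 120, 0.36], [0, 0, 0, 120, 0.36], [0, 0, 0, 120, 0.36], [0, 0, 0, 170, 0.36], [0, 0, 0, 170, 0.36], [0, 0, 0, 170, 0.36], [0, 0, 0, 170, 0.36], [0, 0, 0, 170, 0.36], [0, 0, 0, 170, 0.36], [0, 0, 0, 170, 0.36]]]' > rows.txt && python3 steer.py rows.txt; python3 rel.py 0.6322 -0.2322 0.25 100
```

```text
clock: 31.02
eef_pos: [0.6624, -0.0946, 0.2506]
tool_rot: [-173.6, -2.1, 178.6]
contact_force: [0.2, -1.3, -0.5]
opening: 0.361
grip_force: 0.0
d [ 0.0268 -0.1383  0.0006] turn 78.62 or -281.4 j6 -10.0
```

The limit left the tool tilted by about 6.7°. I'll look at the joints to see where the tilt sits.

```bash
python3 - <<'E'
from h import *
s=ctrl.sense(); j=s["joint_pos"]; print(j.round(2), "pitch", j[1]-j[2]+j[3])
R=Rot.from_euler('xyz',s["tool_rot"],degrees=True).as_matrix(); print(R.round(3)); print(s["eef_pos"])
E
```

```text
[-11.32  34.32  18.72  75.31  -6.7  -10.  ] pitch 90.91423407839193
[[-0.999  0.02  -0.038]
 [ 0.024  0.993 -0.111]
 [ 0.036 -0.112 -0.993]]
[ 0.66237736 -0.09457546  0.250602  ]
```

The tilt is almost all in joint 5 (-6.7°), picked up at the negative stop of joint 6. By symmetry, a similar overshoot at the positive stop should take it out.

```bash
echo '[[[0, 0, 0, 100, 0.36], [0, 0, 0, 100, 0.36], [0, 0, 0, 100, 0.36], [0, 0, 0, 100, 0.36], [0, 0, 0, 100, 0.36], [0, 0, 0, 100, 0.36], [0, 0, 0, 100, 0.36], [0, 0, 0, 100, 0.36], [0, 0, 0, 100, 0.36], [0, 0, 0, 100, 0.36], [0, 0, 0, 100, 0.36]]]' > rows.txt && python3 steer.py rows.txt; echo '[[[0, 0, 0, 120, 0.36], [0, 0, 0, 120, 0.36], [0, 0, 0, 120, 0.36], [0, 0, 0, 120, 0.36], [0, 0, 0, 120, 0.36], [0, 0, 0, 120, 0.36], [0, 0, 0, 120, 0.36], [0, 0, 0, 120, 0.36], [0, 0, 0, 120, 0.36], [0, 0, 0, 120, 0.36], [0, 0, 0, 120, 0.36], [0, 0, 0, 120, 0.36], [0, 0, 0, 120, 0.36], [0, 0, 0, 120, 0.36]]]' > rows.txt && python3 steer.py rows.txt; python3 -c "
from h import *
print(ctrl.sense()['joint_pos'].round(2))"
```

```text
clock: 32.4
eef_pos: [0.6624, -0.0946, 0.2505]
tool_rot: [-179.1, 6.7, 78.9]
contact_force: [-0.0, 0.2, 0.7]
opening: 0.359
grip_force: 0.0
clock: 34.15
eef_pos: [0.602, -0.2204, 0.2505]
tool_rot: [180.0, -1.7, -26.5]
contact_force: [-0.4, 0.5, -0.2]
opening: 0.358
grip_force: 0.0
[-2.663e+01  2.825e+01  8.750e+00  6.885e+01 -2.000e-02  1.799e+02]
```

Joint 5 is back to zero; only a 1.7° radial pitch remains, which is acceptable. I'll have the helper use the full rotation and go on to the grasp.

```bash
sed -i "s/\[180,0,r\[2\]\]/r/" rel.py; python3 rel.py 0.6322 -0.2322 0.15 3.6
```

```text
d [ 0.0294 -0.003   0.1014] turn -30.13 or 329.9 j6 179.9
```

Converted, 0.1014 m is 4.056, 0.05 m is 2.

```bash
echo '[[[1.176, -0.12, 0, -30.1, 0.36], [1.176, -0.12, 0, -30.1, 0.36], [1.176, -0.12, 2, -30.1, 0.36], [1.176, -0.12, 4.056, -30.1, 0.36], [1.176, -0.12, 4.056, -30.1, 0.36], [1.176, -0.12, 4.056, -30.1, 0.36]]]' > rows.txt && python3 steer.py rows.txt; python3 rel.py 0.6322 -0.2322 0.0285 3.6;  python3 -c "
from h import *
print(ctrl.sense()['joint_pos'].round(2))"
```

```text
clock: 34.9
eef_pos: [0.6336, -0.2318, 0.152]
tool_rot: [179.1, -1.5, 3.6]
contact_force: [-0.1, -0.9, 0.7]
opening: 0.36
grip_force: 0.0
d [-0.0047 -0.0016  0.1234] turn 0.01 or -360.0 j6 150.1
[-2.6300e+01  3.5090e+01  5.4100e+00  5.8560e+01 -1.0000e-02  1.5011e+02]
```

Converted, 0.121 m is 4.84, 0.1 m is 4.

```bash
echo '[[[-0.14, -0.06, 2.4, 0, 0.36], [-0.14, -0.06, 4, 0, 0.36], [-0.14, -0.06, 4.84, 0, 0.36], [-0.14, -0.06, 4.84, 0, 0.36], [-0.14, -0.06, 4.84, 0, 0.36]]]' > rows.txt && python3 steer.py rows.txt;echo '[[[0, 0, 0, 0, 0], [0, 0, 0, 0, 0], [0, 0, 0, 0, 0], [0, 0, 0, 0, 0], [0, 0, 0, 0, 0], [0, 0, 0, 0, 0]]]' > rows.txt && python3 steer.py rows.txt;echo '[[[0, 0, -1.2, 0, 0], [0, 0, -3.2, 0, 0], [0, 0, -5.6, 0, 0], [0, 0, -8, 0, 0], [0, 0, -8.8, 0, 0], [0, 0, -8.8, 0, 0], [0, 0, -8.8, 0, 0]]]' > rows.txt && python3 steer.py rows.txt; python3 rel.py 0.45 -0.10 0.25 104
```

```text
clock: 35.52
eef_pos: [0.6341, -0.2324, 0.0316]
tool_rot: [179.1, -1.6, 3.6]
contact_force: [0.5, -0.4, -0.1]
opening: 0.363
grip_force: 0.0
clock: 36.28
eef_pos: [0.6338, -0.2324, 0.0316]
tool_rot: [179.1, -1.6, 3.6]
contact_force: [-1.0, 0.8, 8.9]
opening: 0.172
grip_force: 58.5
clock: 37.15
eef_pos: [0.6262, -0.2286, 0.2478]
tool_rot: [179.2, -1.4, 3.6]
contact_force: [-0.1, -0.9, -0.7]
opening: 0.169
grip_force: 58.6
d [-0.1676 -0.1393 -0.0081] turn -100.39 or 259.6 j6 150.1
```

Converted, -0.1676 m is -6.704, -0.139 m is -5.56.

```bash
echo '[[[-6.704, -5.56, 0, -100.4, 0], [-6.704, -5.56, 0, -100.4, 0], [-6.704, -5.56, 0, -100.4, 0], [-6.704, -5.56, 0, -100.4, 0], [-6.704, -5.56, 0, -100.4, 0], [-6.704, -5.56, 0, -100.4, 0], [-6.704, -5.56, 0, -100.4, 0], [-6.704, -5.56, 0, -100.4, 0], [-6.704, -5.56, 0, -100.4, 0], [-6.704, -5.56, 0, -100.4, 0], [-6.704, -5.56, 0, -100.4, 0]]]' > rows.txt && python3 steer.py rows.txt; python3 rel.py 0.461 0.1185 0.25 208.8
```

```text
clock: 38.52
eef_pos: [0.45, -0.1003, 0.2414]
tool_rot: [178.8, 1.0, 104.0]
contact_force: [0.2, 0.3, -0.3]
opening: 0.167
grip_force: 58.8
d [ 0.2095  0.0637 -0.0109] turn -104.85 or 255.2 j6 54.5
```

Converted, 0.2095 m is 8.38, 0.0637 m is 2.548.

```bash
echo '[[[8.38, 2.548, -0.436, -104.9, 0], [8.38, 2.548, -0.436, -104.9, 0], [8.38, 2.548, -0.436, -104.9, 0], [8.38, 2.548, -0.436, -104.9, 0], [8.38, 2.548, -0.436, -104.9, 0], [8.38, 2.548, -0.436, -104.9, 0], [8.38, 2.548, -0.436, -104.9, 0], [8.38, 2.548, -0.436, -104.9, 0], [8.38, 2.548, -0.436, -104.9, 0], [8.38, 2.548, -0.436, -104.9, 0], [8.38, 2.548, -0.436, -104.9, 0], [8.38, 2.548, -0.436, -104.9, 0]]]' > rows.txt && python3 steer.py rows.txt; cat > hook.py <<'E'
import sys
from h import *; from rel import rel
R=np.array([[.8763,-.4818],[.4818,.8763]]); o=np.array([.610,.2004])
x,y,z=map(float,sys.argv[1:4]); p=o+R@[x,y]; s=ctrl.sense()
print("now rack",(R.T@(s["eef_pos"][:2]-o)).round(4)); rel(p[0],p[1],z,208.8,s)
E
python3 hook.py -0.127 0 0.165
```

```text
clock: 40.02
eef_pos: [0.4614, 0.1182, 0.2507]
tool_rot: [-178.7, 0.9, -151.3]
contact_force: [-0.3, -0.7, -1.0]
opening: 0.176
grip_force: 58.8
now rack [-0.1698 -0.0005]
d [-0.0415  0.0026  0.0863] turn -0.11 or 359.9 j6 -22.6
```

```bash
echo '[[[-1.66, 0.104, 0, 0, 0], [-1.66, 0.104, 2, 0, 0], [-1.66, 0.104, 3.452, 0, 0], [-1.66, 0.104, 3.452, 0, 0], [-1.66, 0.104, 3.452, 0, 0]]]' > rows.txt && python3 steer.py rows.txt; python3 hook.py -0.093 0 0.164
```

```text
clock: 40.65
eef_pos: [0.4996, 0.1395, 0.1667]
tool_rot: [-178.6, 1.0, -151.2]
contact_force: [-1.0, -1.1, -0.6]
opening: 0.174
grip_force: 58.9
now rack [-0.1261 -0.0002]
d [-0.033   0.0002  0.0033] turn 0.04 or -360.0 j6 -20.8
```

```bash
echo '[[[-0.8, 0, 0.04, 0, 0], [-1.2, 0, 0.04, 0, 0], [-1.32, 0, 0.04, 0, 0], [-1.32, 0, 0.04, 0, 0], [-1.32, 0, 0.04, 0, 0]]]' > rows.txt && python3 steer.py rows.txt; echo '[[[-0.24, 0, 0, 0, 0], [-0.48, 0, 0, 0, 0], [-0.48, 0, 0, 0, 0], [-0.48, 0, 0, 0, 0]]]' > rows.txt && python3 steer.py rows.txt;python3 hook.py -0.069 0 0.164
```

```text
clock: 41.28
eef_pos: [0.5274, 0.1552, 0.1651]
tool_rot: [-178.6, 0.9, -151.1]
contact_force: [-0.8, -0.4, -1.7]
opening: 0.172
grip_force: 58.8
clock: 41.78
eef_pos: [0.5381, 0.161, 0.1649]
tool_rot: [-178.6, 0.9, -151.1]
contact_force: [-1.5, -2.5, -0.6]
opening: 0.172
grip_force: 58.9
now rack [-0.082   0.0002]
d [-0.013  -0.0002  0.0012] turn 0.11 or -359.9 j6 -19.2
```

Converted, -0.013 m is -0.52, -0.006 m is -0.24.

```bash
echo '[[[-0.24, 0, 0, 0, 0], [-0.52, 0, 0, 0, 0], [-0.52, 0, 0, 0, 0], [-0.52, 0, 0, 0, 0]]]' > rows.txt && python3 steer.py rows.txt; echo '[[[0, 0, 0.16, 0, 0], [0, 0, 0.32, 0, 0], [0, 0, 0.4, 0, 0], [0, 0, 0.4, 0, 0]]]' > rows.txt && python3 steer.py rows.txt; echo '[[[0, 0, 0.2, 0, 0], [0, 0, 0.4, 0, 0], [0, 0, 0.4, 0, 0], [0, 0, 0.4, 0, 0]]]' > rows.txt && python3 steer.py rows.txt
python3 hook.py -0.069 0 0.144; python3 - <<'E'
from h import *
c=cap("scene"); cv2.imwrite("pics/s4.png",cv2.resize(c["pixels"][190:290,340:440],None,fx=5,fy=5,interpolation=cv2.INTER_CUBIC))
E
```

```text
clock: 42.28
eef_pos: [0.5496, 0.1675, 0.1652]
tool_rot: [-178.7, 0.9, -151.1]
contact_force: [-2.1, -1.3, -2.0]
opening: 0.174
grip_force: 58.6
clock: 42.78
eef_pos: [0.55, 0.1673, 0.1552]
tool_rot: [-178.7, 0.9, -151.1]
contact_force: [-1.6, -1.7, -0.9]
opening: 0.174
grip_force: 58.9
clock: 43.28
eef_pos: [0.5505, 0.1673, 0.1455]
tool_rot: [-178.6, 1.0, -151.1]
contact_force: [0.1, -0.3, -0.8]
opening: 0.169
grip_force: 58.9
now rack [-0.0681 -0.0003]
d [0.0009 0.0004 0.0015] turn 0.11 or -359.9 j6 -18.8
```

View pics/s4.png

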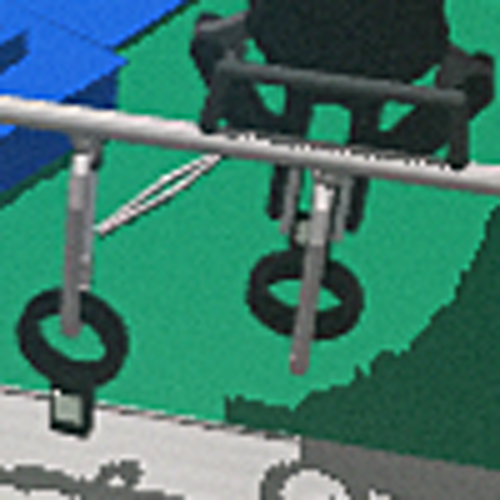

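The ring is round the hook, inside the nose, and the gate force has gone. I'll lower it a touch more and release.

```bash
echo '[[[0, 0, 0.12, 0, 0], [0, 0, 0.12, 0, 0]]]' > rows.txt && python3 steer.py rows.txt; echo '[[[0, 0, 0, 0, 0.4], [0, 0, 0, 0, 0.4], [0, 0, 0, 0, 0.4], [0, 0, 0, 0, 0.4], [0.8, 0, 0, 0, 0.4], [2.4, 0, 0, 0, 0.4], [2.4, 0, 0, 0, 0.4], [2.4, 0, -2.4, 0, 0.4], [2.4, 0, -4.4, 0, 0.4], [2.4, 0, -4.4, 0, 0.4], [2.4, 0, -4.4, 0, 0.4]]]' > rows.txt && python3 steer.py rows.txt
python3 - <<'E'
from h import *
c=cap("scene"); cv2.imwrite("pics/s5.png",cv2.resize(c["pixels"][190:290,320:460],None,fx=5,fy=5,interpolation=cv2.INTER_CUBIC))
t=cap("top")
for r in lids(t): print(np.round(r[0],1),np.round(r[1],1),round(r[2],1))
E
python3 rel.py 0.603 -0.0965 0.25 175
```

```text
clock: 43.58
eef_pos: [0.5502, 0.1671, 0.1422]
tool_rot: [-178.7, 0.9, -151.1]
contact_force: [-1.3, 0.4, -0.8]
opening: 0.174
grip_force: 58.8
clock: 44.95
eef_pos: [0.4953, 0.1397, 0.2512]
tool_rot: [-178.6, 1.0, -151.1]
contact_force: [-0.2, 0.2, -0.7]
opening: 0.403
grip_force: 0.0
[ 294.5 -146. ] [117.7 100.5] 0.4
[ 438.1 -244.2] [107.4 123.2] 85.7
[ 457.  -102.5] [106.  123.1] 87.6
[ 609.6 -234.1] [117.4 100.4] 4.4
[605.2 -97.5] [105.9 124.6] 85.0
[ 869.1 -361.6] [559.7 136.2] 89.8
d [ 0.0192 -0.259   0.0058] turn 33.91 or -326.1 j6 -20.8
```

View pics/s5.png

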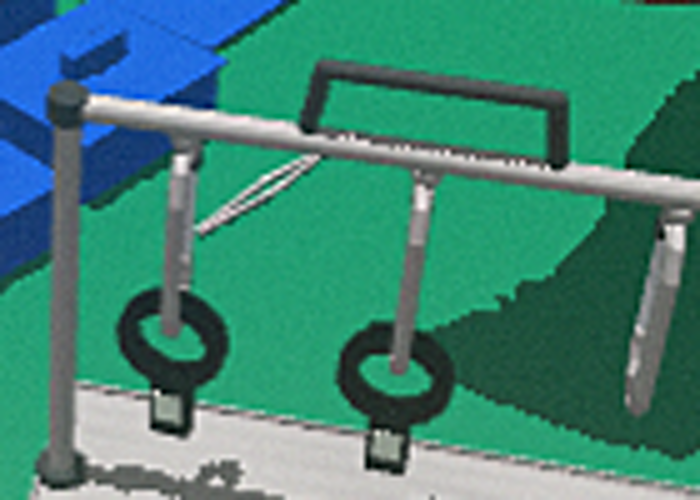

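Two now hang correctly. On to the last lid, C.

Converted, -0.259 m is -10.36, 0.0192 m is 0.768.

```bash
echo '[[[0.768, -10.36, 0.24, 33.9, 0.5], [0.768, -10.36, 0.24, 33.9, 0.5], [0.768, -10.36, 0.24, 33.9, 0.5], [0.768, -10.36, 0.24, 33.9, 0.5], [0.768, -10.36, 0.24, 33.9, 0.5], [0.768, -10.36, 0.24, 33.9, 0.5], [0.768, -10.36, 0.24, 33.9, 0.5]]]' > rows.txt && python3 steer.py rows.txt
python3 - <<'E'
from h import *; from rel import rel
c=cap("wrist")
for z in (.046,.042):
  for r in lids(c,z,amin=3000): print(np.round(r[0],1),np.round(r[1],1),round(r[2],1))
rel(.603,-.0965,.07,175)
E
```

```text
clock: 45.92
eef_pos: [0.6028, -0.0952, 0.2507]
tool_rot: [-179.4, 1.5, 175.1]
contact_force: [-0.3, -0.1, -0.3]
opening: 0.5
grip_force: 0.0
[ 803.4 -485.7] [ 87.7 238.2] 30.8
[ 809.5 -133.4] [ 67.4 107.4] 0.2
[ 607.8 -228.7] [116.1 108.7] 4.4
[604.3 -96.5] [104.1 122.4] 85.1
[ 478.2 -102.8] [104.6  76.9] 87.0
[ 460.6 -241.8] [114.5  76. ] 84.8
[ 806.8 -490.6] [ 88.8 241.1] 30.8
[ 812.9 -134. ] [ 68.2 108.7] 0.2
[ 608.8 -230.4] [117.6 110. ] 4.4
[605.3 -96.7] [105.3 123.9] 85.1
[ 477.6 -103. ] [105.8  77.9] 87.0
[ 459.8 -243.7] [115.9  76.9] 84.8
d [0.0046 0.0004 0.181 ] turn 0.1 or -359.9 j6 -10.8
```

Converted, 0.0033 m is 0.132, 0.0004 m is 0.016.

```bash
echo '[[[0.132, 0.016, 6, 0.1, 0.5], [0.132, 0.016, 6, 0.1, 0.5], [0.132, 0.016, 6, 0.1, 0.5], [0.132, 0.016, 7.12, 0.1, 0.5], [0.132, 0.016, 7.12, 0.1, 0.5], [0.132, 0.016, 7.12, 0.1, 0], [0.132, 0.016, 7.12, 0.1, 0], [0.132, 0.016, 7.12, 0.1, 0], [0.132, 0.016, 7.12, 0.1, 0], [0.132, 0.016, 7.12, 0.1, 0], [0.132, 0.016, 7.12, 0.1, 0]]]' > rows.txt && python3 steer.py rows.txt; echo '[[[0, 0, -0.8, 0, 0], [0, 0, -2.4, 0, 0], [0, 0, -3.6, 0, 0], [0, 0, -3.6, 0, 0], [0, 0, -3.6, 0, 0]]]' > rows.txt && python3 steer.py rows.txt; python3 rel.py 0.6094 -0.2355 0.0735 184.2
```

```text
clock: 47.35
eef_pos: [0.6058, -0.098, 0.075]
tool_rot: [-179.4, 1.7, 174.9]
contact_force: [-1.4, 1.8, 6.4]
opening: 0.117
grip_force: 59.3
clock: 47.98
eef_pos: [0.6022, -0.0969, 0.1628]
tool_rot: [-179.4, 1.5, 174.9]
contact_force: [-0.2, -0.7, -2.1]
opening: 0.116
grip_force: 58.8
d [-0.0171 -0.1365  0.0912] turn -9.29 or 350.7 j6 -10.8
```

```bash
echo '[[[-0.816, -5.46, 0, -9.3, 0], [-0.816, -5.46, 0, -9.3, 0], [-0.816, -5.46, 0, -9.3, 0], [-0.816, -5.46, 0, -9.3, 0], [-0.76, -5.46, 1.6, -9.3, 0], [-0.74, -5.46, 2.8, -9.3, 0], [-0.72, -5.46, 3.2, -9.3, 0], [-0.72, -5.46, 3.54, -9.3, 0], [-0.72, -5.46, 3.54, -9.3, 0], [-0.72, -5.46, 3.54, -9.3, 0]]]' > rows.txt && python3 steer.py rows.txt
```

```text
clock: 49.22
eef_pos: [0.6112, -0.2353, 0.0778]
tool_rot: [-179.1, 1.5, -175.8]
contact_force: [0.4, 0.9, -0.0]
opening: 0.117
grip_force: 59.5
```

```bash
echo '[[[0, 0, 0.08, 0, 0], [0, 0, 0.1, 0, 0], [0, 0, 0.1, 0, 0]]]' > rows.txt && python3 steer.py rows.txt; echo '[[[0, 0, 0, 0, 0.5], [0, 0, 0, 0, 0.5], [0, 0, 0, 0, 0.5], [0, 0, -2.4, 0, 0.5], [0, 0, -4.8, 0, 0.5], [0.4, 5.6, -6.96, 9, 0.5], [0.4, 5.6, -6.96, 9, 0.5], [0.4, 5.6, -6.96, 9, 0.5], [0.4, 5.6, -6.96, 9, 0.5], [0.4, 5.6, -6.96, 9, 0.5]]]' > rows.txt && python3 steer.py rows.txt
python3 - <<'E'
from h import *; from rel import rel
c=cap("wrist"); cv2.imwrite("pics/w6.png",c["pixels"])
for r in lids(c,.046,amin=3000): print(np.round(r[0],1),np.round(r[1],1),round(r[2],1))
for r in lids(c,.042,amin=3000): print(np.round(r[0],1),np.round(r[1],1),round(r[2],1))
try:
    rc,y=tubct(c,(.604,-.0965),-4.9)
    a=np.radians(y); g=rc/1000-0.0435*np.array([np.cos(a),np.sin(a)]); print(g,y); rel(g[0],g[1],0.15,y+180)
except Exception as e: print(e)
t=cap("top")
for r in lids(t): print(np.round(r[0],1),np.round(r[1],1),round(r[2],1))
E
```

```text
clock: 49.6
eef_pos: [0.6113, -0.2353, 0.0749]
tool_rot: [-179.2, 1.5, -175.8]
contact_force: [0.2, 4.6, 8.0]
opening: 0.115
grip_force: 61.0
clock: 50.85
eef_pos: [0.5859, -0.0955, 0.245]
tool_rot: [-179.4, 1.5, 175.2]
contact_force: [-0.1, -0.7, 0.9]
opening: 0.503
grip_force: 0.0
[ 609.3 -230.4] [123.1 112.7] 4.5
[601.4 -97.1] [ 97.1 118.5] 85.0
[ 470.3 -102.4] [104.5  92.2] 87.5
[ 452.6 -241. ] [114.   90.9] 85.5
[ 610.5 -232.2] [124.6 114.1] 4.5
[602.6 -97.2] [ 98.3 120. ] 85.0
[ 469.8 -102.6] [105.8  93.3] 87.5
[ 451.9 -242.9] [115.4  92. ] 85.5
hole [619.6 -98.5] 17.3 ring fit [621.1 -99.1] r 23.2 yaw c -8.7 box [605.  -97.9] [45.5 78.1] 85.4 far block -55.4
[ 0.57809525 -0.09249865] -8.688846995470906
d [0.0104 0.0035 0.0946] turn 3.84 or -356.2 j6 -11.3
[ 438.1 -244.2] [107.4 123.2] 85.6
[ 611.7 -250.9] [125.1  80.2] 0.6
[ 868.9 -361.6] [559.7 136.7] 89.8
```

Tub C holds the third transformer. The box fit gives yaw -4.6°, and the hole (619.6,-98.5) agrees with its centre.

```bash
python3 rel.py 0.5764 -0.0953 0.12 175.4;  python3 rel.py 0.5764 -0.0953 0.03 175.4
```

```text
d [0.0126 0.001  0.1245] turn -0.27 or 359.7 j6 -11.3
d [0.0149 0.0019 0.2144] turn -0.27 or 359.7 j6 -11.3
```

```bash
echo '[[[0.504, 0.04, 3.2, 0, 0.36], [0.504, 0.04, 4.98, 0, 0.36], [0.504, 0.04, 4.98, 0, 0.36], [0.596, 0.076, 6.8, 0, 0.36], [0.596, 0.076, 8, 0, 0.36], [0.596, 0.076, 8.56, 0, 0.36], [0.596, 0.076, 8.56, 0, 0.36]]]' > rows.txt && python3 steer.py rows.txt;echo '[[[0, 0, 0, 0, 0], [0, 0, 0, 0, 0], [0, 0, 0, 0, 0], [0, 0, 0, 0, 0], [0, 0, 0, 0, 0], [0, 0, 0, 0, 0]]]' > rows.txt && python3 steer.py rows.txt;echo '[[[0, 0, -1.2, 0, 0], [0, 0, -3.2, 0, 0], [0, 0, -5.6, 0, 0], [0, 0, -8, 0, 0], [0, 0, -8.8, 0, 0], [0, 0, -8.8, 0, 0], [0, 0, -8.8, 0, 0]]]' > rows.txt && python3 steer.py rows.txt; python3 hook.py -0.2 0.098 0.25
```

```text
clock: 51.82
eef_pos: [0.5775, -0.0947, 0.0322]
tool_rot: [-179.4, 1.6, 175.2]
contact_force: [-0.5, -0.3, 0.7]
opening: 0.362
grip_force: 0.0
clock: 52.58
eef_pos: [0.578, -0.0946, 0.0333]
tool_rot: [-179.4, 1.7, 175.2]
contact_force: [-1.2, 0.6, 6.2]
opening: 0.153
grip_force: 58.4
clock: 53.45
eef_pos: [0.5705, -0.0912, 0.2504]
tool_rot: [-179.4, 1.5, 175.2]
contact_force: [-0.4, 0.1, -0.3]
opening: 0.15
grip_force: 58.5
now rack [-0.1751 -0.2365]
d [ 0.2057  0.2648 -0.0076] turn -33.59 or 326.4 j6 -11.4
```

```bash
python3 - <<'E'
from h import *
c=cap("wrist"); w=np.load("w3.npz")
for p in (w["pixels"],c["pixels"]):
    g=cv2.cvtColor(p,cv2.COLOR_BGR2GRAY); h=cv2.cvtColor(p,cv2.COLOR_BGR2HSV)
    m=((g>110)&(h[...,1]<60)).astype(np.uint8); m[:240]=0; m[330:]=0; m[:,:290]=0; m[:,350:]=0
    k=max(cv2.findContours(m,cv2.RETR_EXTERNAL,cv2.CHAIN_APPROX_NONE)[0],key=cv2.contourArea); print(cv2.boundingRect(k),cv2.contourArea(k),cv2.minAreaRect(k))
E
```

```text
(307, 273, 28, 31) 790.5 ((320.5, 288.0), (30.0, 27.0), 90.0)
(306, 270, 29, 30) 703.0 ((320.0328674316406, 284.6123046875), (27.055524826049805, 29.72036361694336), 2.12109637260437)
```

The label sits between the pads as it did for the first one, so the grip is good. On to hook 3.

```bash
echo '[[[8.228, 10.592, -0.304, -33.6, 0], [8.228, 10.592, -0.304, -33.6, 0], [8.228, 10.592, -0.304, -33.6, 0], [8.228, 10.592, -0.304, -33.6, 0], [8.228, 10.592, -0.304, -33.6, 0], [8.228, 10.592, -0.304, -33.6, 0], [8.228, 10.592, -0.304, -33.6, 0], [8.228, 10.592, -0.304, -33.6, 0], [8.228, 10.592, -0.304, -33.6, 0]]]' > rows.txt && python3 steer.py rows.txt; python3 hook.py -0.126 0.098 0.1675
```

```text
clock: 54.62
eef_pos: [0.3886, 0.1889, 0.2502]
tool_rot: [-178.6, 0.9, -151.3]
contact_force: [-0.3, -0.3, -1.7]
opening: 0.148
grip_force: 58.6
now rack [-0.1995  0.0966]
d [-0.0722  0.0035  0.0838] turn -0.08 or 359.9 j6 -11.7
```

Careful with the scale: shifts go in units of 25 mm. That gives: 0.083 m is 3.32, -0.0722 m is -2.888.

```bash
echo '[[[-1.6, 0.14, 0, 0, 0], [-2.888, 0.14, 1.2, 0, 0], [-2.888, 0.14, 2.4, 0, 0], [-2.888, 0.14, 3.32, 0, 0], [-2.888, 0.14, 3.32, 0, 0], [-2.888, 0.14, 3.32, 0, 0]]]' > rows.txt && python3 steer.py rows.txt; echo '[[[-0.8, 0, 0, 0, 0], [-1.2, 0, 0, 0, 0], [-1.32, 0, 0, 0, 0], [-1.32, 0, 0, 0, 0], [-1.32, 0, 0, 0, 0]]]' > rows.txt && python3 steer.py rows.txt; echo '[[[-0.24, 0, 0, 0, 0], [-0.48, 0, 0, 0, 0], [-0.48, 0, 0, 0, 0], [-0.48, 0, 0, 0, 0]]]' > rows.txt && python3 steer.py rows.txt;python3 hook.py -0.0665 0.098 0.1675
```

```text
clock: 55.38
eef_pos: [0.4526, 0.2263, 0.1695]
tool_rot: [-178.6, 1.0, -151.2]
contact_force: [1.0, -0.2, -0.1]
opening: 0.149
grip_force: 58.7
clock: 56.0
eef_pos: [0.4803, 0.2423, 0.1693]
tool_rot: [-178.7, 0.9, -151.2]
contact_force: [-0.7, -1.0, -0.2]
opening: 0.151
grip_force: 58.7
clock: 56.5
eef_pos: [0.491, 0.2481, 0.1692]
tool_rot: [-178.6, 0.9, -151.2]
contact_force: [-1.1, -1.0, -0.8]
opening: 0.141
grip_force: 58.8
now rack [-0.0813  0.0992]
d [-0.0148 -0.0011  0.002 ] turn 0.01 or -360.0 j6 -8.9
```

```bash
echo '[[[-0.24, -0.04, 0.06, 0, 0], [-0.58, -0.04, 0.06, 0, 0], [-0.58, -0.04, 0.06, 0, 0], [-0.58, -0.04, 0.06, 0, 0]]]' > rows.txt && python3 steer.py rows.txt; echo '[[[0, 0, 0.16, 0, 0], [0, 0, 0.32, 0, 0], [0, 0, 0.4, 0, 0], [0, 0, 0.4, 0, 0]]]' > rows.txt && python3 steer.py rows.txt; python3 hook.py -0.0665 0.098 0.147
```

```text
clock: 57.0
eef_pos: [0.5044, 0.2543, 0.168]
tool_rot: [-178.7, 0.9, -151.2]
contact_force: [-2.8, -0.8, -0.7]
opening: 0.146
grip_force: 58.4
clock: 57.5
eef_pos: [0.5047, 0.2542, 0.158]
tool_rot: [-178.7, 0.9, -151.2]
contact_force: [-2.1, -0.2, -0.6]
opening: 0.148
grip_force: 60.1
now rack [-0.0664  0.0979]
d [0.0003 0.0004 0.011 ] turn 0.01 or -360.0 j6 -8.8
```

Converted, 0.013 m is 0.52, 0.011 m is 0.44.

```bash
echo '[[[0, 0, 0.2, 0, 0], [0, 0, 0.44, 0, 0], [0, 0, 0.52, 0, 0], [0, 0, 0.52, 0, 0], [0, 0, 0.52, 0, 0]]]' > rows.txt && python3 steer.py rows.txt
```

```text
clock: 58.12
eef_pos: [0.5052, 0.2541, 0.1454]
tool_rot: [-178.6, 1.0, -151.2]
contact_force: [-0.0, -0.2, -0.5]
opening: 0.148
grip_force: 60.1
```

Converted, -0.11 m is -4.4, -0.06 m is -2.4.

```bash
echo '[[[0, 0, 0, 0, 0.4], [0, 0, 0, 0, 0.4], [0, 0, 0, 0, 0.4], [0, 0, 0, 0, 0.4], [0.8, 0, 0, 0, 0.4], [2.4, 0, 0, 0, 0.4], [2.4, 0, 0, 0, 0.4], [2.4, 0, -2.4, 0, 0.4], [2.4, 0, -4.4, 0, 0.4], [2.4, 0, -4.4, 0, 0.4], [2.4, 0, -4.4, 0, 0.4]]]' > rows.txt && python3 steer.py rows.txt
python3 - <<'E'
from h import *; from rel import rel
t=cap("top")
for r in lids(t): print(np.round(r[0],1),np.round(r[1],1),round(r[2],1))
for r in lids(t,.010): print("low",np.round(r[0],1),np.round(r[1],1),round(r[2],1)); break
s=cap("scene"); g=cv2.inRange(s["pixels"],(0,0,0),(45,45,45))[230:300,320:480]
R=np.array([[.8763,-.4818],[.4818,.8763]]); o=np.array([.610,.2004])
for k in cv2.findContours(g,cv2.RETR_EXTERNAL,cv2.CHAIN_APPROX_NONE)[0]:
    if cv2.contourArea(k)>60: print("dark",np.array(cv2.boundingRect(k))+[320,230,0,0],cv2.contourArea(k))
print([proj(s,np.r_[o+R@[0,y],.096]).round(0).tolist() for y in (-.098,0,.098)])
rel(.292,-.149,.25,180)
E
```

```text
clock: 59.5
eef_pos: [0.45, 0.2267, 0.254]
tool_rot: [-178.6, 1.0, -151.2]
contact_force: [-1.6, 0.3, 0.5]
opening: 0.396
grip_force: 0.0
[ 273.1 -180.5] [117.6 100.4] 0.3
[ 438.1 -244.2] [107.4 123.2] 85.7
[ 456.8 -102.5] [106.  122.8] 87.5
[603.  -97.7] [ 98.7 116.9] 84.6
[ 610.7 -234.3] [123.9 108. ] 4.6
[ 868.9 -361.6] [559.7 136.5] 89.8
low [ 267.7 -184.2] [120.7 103.1] 0.3
dark [433 263  24  25] 188.5
dark [344 248  21  29] 112.5
[[[354.0, 258.0]], [[398.0, 266.0]], [[445.0, 273.0]]]
d [ 0.3187 -0.2531  0.0042] turn 28.81 or -331.2 j6 -9.7
```

The loose lid on the bench has been knocked to (0.268, -0.184); the others are in place. Fetch it.

```bash
python3 rel.py 0.272 -0.183 0.2 180; echo '[[[13.56, -11.28, 0, 28.8, 0.5], [13.56, -11.28, 0, 28.8, 0.5], [13.56, -11.28, 0, 28.8, 0.5], [13.56, -11.28, 0, 28.8, 0.5], [13.56, -11.28, 0, 28.8, 0.5], [13.56, -11.28, 0, 28.8, 0.5], [13.56, -11.28, 0, 28.8, 0.5], [13.56, -11.28, 0, 28.8, 0.5], [13.56, -11.28, 0, 28.8, 0.5], [13.56, -11.28, 0, 28.8, 0.5], [13.56, -11.28, 0, 28.8, 0.5]]]' > rows.txt && python3 steer.py rows.txt
python3 - <<'E'
from h import *; from rel import rel
c=cap("wrist")
for r in lids(c,.010,amin=3000): print(np.round(r[0],1),np.round(r[1],1),round(r[2],1))
rel(.267,-.184,.038,180)
E
```

```text
d [ 0.3534 -0.2721  0.0542] turn 28.81 or -331.2 j6 -9.7
clock: 60.98
eef_pos: [0.2889, -0.1827, 0.2551]
tool_rot: [-179.3, 1.5, -179.8]
contact_force: [0.5, -1.0, 0.1]
opening: 0.495
grip_force: 0.0
[ 452.8 -250.5] [115.9 153.2] 85.8
[ 264.7 -181.9] [104.3 122.1] 90.0
d [0.0275 0.0016 0.2165] turn 0.17 or -359.8 j6 -45.3
```

Converted, 0.2 m is 8, 0.0298 m is 1.192.

```bash
echo '[[[1.06, 0.068, 2.4, 0, 0.5], [1.06, 0.068, 4.8, 0, 0.5], [1.14, 0.108, 6.8, 0.2, 0.5], [1.192, 0.148, 8, 0.2, 0.5], [1.192, 0.148, 8.56, 0.2, 0.5], [1.192, 0.148, 8.56, 0.2, 0.5], [1.192, 0.148, 8.56, 0.2, 0], [1.192, 0.148, 8.56, 0.2, 0], [1.192, 0.148, 8.56, 0.2, 0], [1.192, 0.148, 8.56, 0.2, 0], [1.192, 0.148, 8.56, 0.2, 0], [1.192, 0.148, 8.56, 0.2, 0]]]' > rows.txt && python3 steer.py rows.txt; echo '[[[0, 0, -0.8, 0, 0], [0, 0, -2.4, 0, 0], [0, 0, -4.8, 0, 0], [0, 0, -5.6, 0, 0], [0, 0, -5.6, 0, 0]]]' > rows.txt && python3 steer.py rows.txt; python3 rel.py 0.6035 -0.097 0.078 175.1
```

```text
clock: 62.52
eef_pos: [0.2648, -0.1833, 0.0414]
tool_rot: [-179.2, 1.6, 179.8]
contact_force: [-0.1, 2.0, 8.6]
opening: 0.113
grip_force: 58.7
clock: 63.15
eef_pos: [0.2614, -0.1821, 0.1821]
tool_rot: [-179.1, 1.7, 179.8]
contact_force: [0.5, -0.7, -0.8]
opening: 0.111
grip_force: 59.3
d [-0.3386  0.088   0.1125] turn 4.72 or -355.3 j6 -48.5
```

Converted, -0.3415 m is -13.66, 0.0864 m is 3.456.

```bash
echo '[[[-13.66, 3.456, 0, 4.7, 0], [-13.66, 3.456, 0, 4.7, 0], [-13.66, 3.456, 0, 4.7, 0], [-13.66, 3.456, 0, 4.7, 0], [-13.66, 3.456, 0, 4.7, 0], [-13.66, 3.456, 0, 4.7, 0], [-13.66, 3.456, 0, 4.7, 0], [-13.66, 3.456, 1.6, 4.7, 0], [-13.66, 3.456, 3.2, 4.7, 0], [-13.66, 3.456, 3.2, 4.7, 0]]]' > rows.txt && python3 steer.py rows.txt; python3 rel.py 0.6037 -0.097 0.078 175.1
```

```text
clock: 64.4
eef_pos: [0.6007, -0.0963, 0.1047]
tool_rot: [-179.5, 1.1, 175.1]
contact_force: [-1.2, -0.3, -0.7]
opening: 0.113
grip_force: 59.2
d [-0.0026 -0.0002  0.0267] turn -0.02 or 360.0 j6 -10.9
```

```bash
echo '[[[-0.088, -0.008, 0.4, 0, 0], [-0.088, -0.008, 0.8, 0, 0], [-0.088, -0.008, 1.02, 0, 0], [-0.088, -0.008, 1.02, 0, 0], [-0.088, -0.008, 1.02, 0, 0]]]' > rows.txt && python3 steer.py rows.txt; echo '[[[0, 0, 0.04, 0, 0], [0, 0, 0.08, 0, 0], [0, 0, 0.08, 0, 0]]]' > rows.txt && python3 steer.py rows.txt
```

```text
clock: 65.03
eef_pos: [0.6075, -0.0977, 0.0833]
tool_rot: [-179.4, 1.6, 175.1]
contact_force: [0.4, -0.1, -0.4]
opening: 0.114
grip_force: 59.3
clock: 65.4
eef_pos: [0.6068, -0.0976, 0.0812]
tool_rot: [-179.4, 1.5, 175.1]
contact_force: [-4.3, -0.4, 7.1]
opening: 0.111
grip_force: 60.3
```

It touched early, 3 mm too far out. Raise, correct and lower again.

Converted, -0.006 m is -0.24, 0.0035 m is 0.14.

```bash
echo '[[[0, 0, -0.24, 0, 0], [0.14, 0.024, -0.24, 0, 0], [0.14, 0.024, -0.24, 0, 0], [0.14, 0.024, -0.08, 0, 0], [0.14, 0.024, 0.04, 0, 0], [0.14, 0.024, 0.1, 0, 0], [0.14, 0.024, 0.1, 0, 0], [0.14, 0.024, 0.1, 0, 0]]]' > rows.txt && python3 steer.py rows.txt
```

```text
clock: 66.4
eef_pos: [0.6039, -0.0968, 0.0782]
tool_rot: [-179.4, 1.5, 175.1]
contact_force: [0.1, -0.2, -1.3]
opening: 0.114
grip_force: 59.3
```

Converted, 0.002 m is 0.08, 0.001 m is 0.04.

```bash
echo '[[[0, 0, 0.04, 0, 0], [0, 0, 0.08, 0, 0], [0, 0, 0.08, 0, 0]]]' > rows.txt && python3 steer.py rows.txt; echo '[[[0, 0, -0.02, 0, 0.5], [0, 0, -0.02, 0, 0.5], [0, 0, 0, 0, 0.5], [0, 0, -2.4, 0, 0.5], [0, 0, -4.8, 0, 0.5], [6, 0, -6.8, 0, 0.5], [12, 0, -6.8, 0, 0.5], [12, 0, -6.8, 0, 0.5], [12, 0, -6.8, 0, 0.5], [12, 0, -6.8, 0, 0.5], [12, 0, -6.8, 0, 0.5], [12, 0, -6.8, 0, 0.5]]]' > rows.txt && python3 steer.py rows.txt
python3 - <<'E'
from h import *
t=cap("top"); s=cap("scene")
for r in lids(t): print(np.round(r[0],1),np.round(r[1],1),round(r[2],1))
a=s["pixels"][165:300,235:475]
cv2.imwrite("pics/fin.png",cv2.resize(a,None,fx=3.3,fy=3.3,interpolation=cv2.INTER_CUBIC))
E
```

```text
clock: 66.78
eef_pos: [0.604, -0.0968, 0.0774]
tool_rot: [-179.4, 1.6, 175.1]
contact_force: [-4.7, 1.6, 11.8]
opening: 0.117
grip_force: 60.8
clock: 68.28
eef_pos: [0.3014, -0.0694, 0.2385]
tool_rot: [-179.4, 1.6, 175.1]
contact_force: [0.2, -0.1, -0.3]
opening: 0.499
grip_force: 0.0
[ 438.2 -244.2] [107.4 123.4] 85.6
[ 456.8 -102.5] [106.  122.8] 87.5
[604.7 -96.6] [105.8 124.8] 85.0
[ 610.6 -234.2] [123.9 108. ] 4.2
[ 869.1 -361.6] [559.7 136. ] 89.8
```

View pics/fin.png

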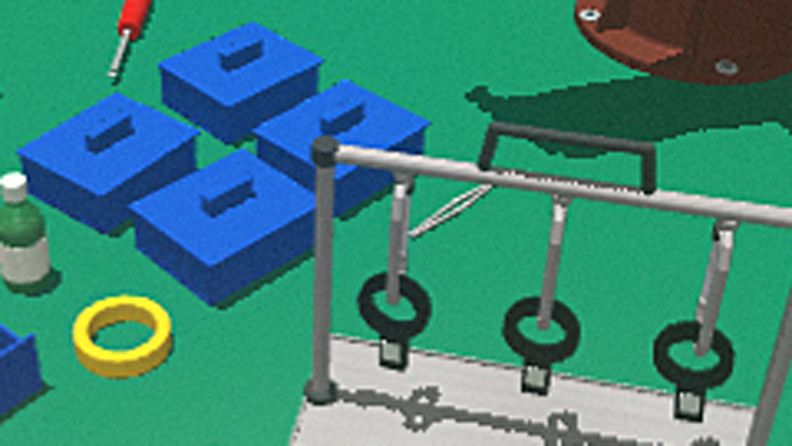

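The final view shows all three transformers hanging in their hooks and four flat lids, each within 1 mm of where it started. The other things nearby look undisturbed. Handing in.

```bash
python3 -c "
from bench import ctrl
print(ctrl.sign_off())"
```

```text
the job is handed in; nothing more can be done
None
```

The job is handed in at about 68 s: all three transformers hang on their own hooks, the copper core is still in its tub and all four tubs are lidded. I judged the gates shut from the contact force dropping to zero each time, since they were not clearly visible in the pictures.

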